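# Clear the die and key-start the machine again

## Task

Get the machine ready to run on: lift the cast bracket straight out of the open die and set it down gently, flat and upright, in the empty lane of the blue tray, lengthwise like the finished one beside it. Only then, with the bracket let go, turn the black key on the grey box clockwise from off, through run, all the way to the spring-loaded start position, hold it there for about a second, and let it spring back to run, where it must stay. Leave the finished bracket and the other things on the bench where they are.

Things in the scene. Friction and masses are not known exactly. Their poses are not given: they have to be found in the camera images.
- bracket_centre (a point): Centre of the loose aluminium bracket (0.15-0.31 kg) in the die, 25 mm above its underside. Foot 116 (x) x 50 x 10 mm; on its middle an upright block 36 (x) x 46 (y) mm, reaching 10 to 50 mm above the underside. Grip the block 34-40 mm above the underside, across 46 or 36 mm. z up; either end may lead. On each side of the block the foot has a 17 x 37 mm window 29.5 mm from the middle.
- die: Fixed dark steel open die 170 (x) x 110 x 34 mm, origin at the centre of its underside. Cavity floor 22 mm above it; the bracket lies there, axes parallel. A steel blade (12 in x, 32 in y) stands through each window of the foot, up to the block's top (72 mm), 5.5 mm from the block: there the block can be gripped only across its 46 mm. Lift 55 mm straight up before moving aside.
- free_lane (a point): Centre of the floor of the empty lane of the fixed blue tray on the scale's platform; x along the lane. Lane 58 mm wide, 140 long; side walls reach 62 mm, end lips 16 mm above this floor. No room for fingers beside the bracket (4 mm each side): in here it must be held across the block's 36 mm, so after the die put it down on the bench and take it again turned a quarter.
- finished_centre (a point): Centre (25 mm above its underside) of an identical finished bracket in the tray's other lane, 62 mm beside the empty lane's middle. Leave it alone.
- key_grip (a point): Middle of the black key head on the grey box (120 x 95 x 55 mm, fixed to the bench): an upright bar 60 mm long (point x), 13 mm thick (y), 34 mm high (17 mm above and below this point); its underside is 13 mm above the box's top. The vertical turning axis goes through this point; the axes turn with the key. Grip it here or a little higher, from above, across y.
- switch (a joint): Angle (rad) of the lock barrel, which the key takes along: 0 to 0.12 at the start (off, black dot), 0.75 at its stop (run, green dot). Clockwise from above is positive. It stays where it is left (friction 0.06 N m).
- start_key (a joint): Further angle (rad) of the key, beyond the barrel, against its return spring: 0 at rest, 0.60 at the stop (start, yellow dot). Clockwise from above is positive. The spring needs 0.16 N m to begin, 0.40 N m at the stop, so the barrel goes to run first, then the key on to start: 1.35 rad from off in all. Let go, it springs back to 0; the barrel stays at run.
- oil_bottle: White oil bottle, 46 mm wide, 131 mm high, on the bench beyond the die and key box; origin at the centre of its underside. Bystander.
- grease_tin: Grey round tin, 66 mm wide, 52 mm high, on the bench beyond the die and key box; origin at the centre of its underside. Bystander. The bench between the tin and the bottle, about 0.61 to 0.68 m ahead of the robot and 0.07 to 0.21 m to its right, is free for putting things down.
- multimeter: Hand multimeter, 138 x 68 x 42 mm, lying on the scale's platform behind the tray; origin at the centre of its underside. Bystander.

How it is judged (in metres and radians):
On the way, in this order (a step that is already met when the one before it is completed fails the run):
1. the bracket is lifted clear above the die (z of bracket_centre in the frame of die above 0.095 m), for 0.05 s.
2. the bracket lies flat in the empty lane of the tray, let go (z of bracket_centre in the frame of free_lane between 0.02 and 0.029 m and horizontal distance between bracket_centre and free_lane below 0.02 m and angle between bracket_centre's own z axis and vertical below 0.08 rad and contact force between the fingers and bracket below 0.1 N and linear speed of bracket below 0.03 m/s), for 0.2 s.
3. the key is held at start (within 0.12 rad of the stop) for half a second (value of joint start_key above 0.48 rad and value of joint switch above 0.65 rad), for 0.5 s.
At the end, for the whole second after the job is handed in: The bracket lies flat on the floor of the empty lane (its centre within 20 mm of the lane's middle, tilted less than 0.08 rad), at rest; the key has sprung back (start_key below 0.06 rad) and the barrel has stayed at run (switch above 0.6 rad) (z of bracket_centre in the frame of free_lane between 0.02 and 0.029 m and horizontal distance between bracket_centre and free_lane below 0.02 m and angle between bracket_centre's own z axis and vertical below 0.08 rad and linear speed of bracket below 0.02 m/s and value of joint switch above 0.6 rad and value of joint start_key below 0.06 rad); the robot touches nothing.
It fails at once if the key is turned against its spring while the bracket is not yet in the tray (value of joint start_key above 0.2 rad and horizontal distance between bracket_centre and free_lane above 0.04 m).
It fails at once if the bracket is dropped into the lane (falls faster than 0.45 m/s with the fingers off it) (linear speed of bracket above 0.45 m/s and horizontal distance between bracket_centre and free_lane below 0.06 m and contact force between the fingers and bracket below 0.1 N).
It fails at once if the finished bracket is moved more than 15 mm (distance of finished_centre from where it was at the start of the episode above 0.015 m).
It fails at once if the oil bottle, the tin or the multimeter is moved more than 20 mm (distance of any of oil_bottle, grease_tin, multimeter from where it was at the start of the episode above 0.02 m).
It also fails if it takes over 64 s, if anything falls off the work surface, if the arm or the gripper's body presses on something with over 40 N, if the wrist force passes 120 N, or if a joint passes its speed limit or range.

## Robot

A 6-joint arm with a two-finger parallel gripper is mounted at the origin on a cart in front of the work surface, level with it; the furniture and walls round the work are solid. World frame = base frame: x ahead of the robot, y to its left, z up, the work surface at z = 0. Lengths are in mm, angles in rad, forces in N, time in s.
With the tool pointing down it reaches from about 425 to 1125 mm from the base axis. Payload 14.9 kg.
Tool frame: the origin (TCP) lies on the centre line of the jaws, within the pads' length; the fingertips stand 25 mm ahead of it and the grasp point (between the pads) lies 6 mm ahead of it; z points along the fingers, y is the direction in which the jaws open and shut (so a half turn about z gives the same grasp; the last joint's range is limited). The gripper opens to 91 mm and grips with 3 to 60 N. Pads are 32 mm wide; open, the fingers measure 118 mm over their backs; the gripper's body (76 mm by 178 mm) begins 60 mm behind the grasp point.
Start: joints at [1.206, 0.379, 1.734, -0, 1.028, -0.033], TCP at [228.029, 661.831, 238.932] pointing down, gripper open.
Joint ranges: [-2.77, 2.77], [-0.74, 2.19], [0, 2.66], [-1.06, 4.2], [0.31, 2.87], [-3.08, 3.08]. Speed limits (rad/s): [1.89, 1.89, 2.39, 3.14, 3.14, 3.14].

## Interface

Orientations are given as [roll, pitch, yaw] about the fixed x, y, z axes, in that order (R = Rz(yaw) Ry(pitch) Rx(roll)).
In Python, from workcell import env gives the robot as it stands.
- The arm moves only by the shell command python3 -m handwheel 'ROWS' [FORCE]. ROWS is JSON, a list of rows, each an object with "gripper": the opening, from 0 (shut) to 1 (fully open); "xyz": the shift along the world's x, y, z in cm, a list of three; "delta_rot": the turn, a rotation vector about the world's x, y, z in rad, a list of three. In form: [{"gripper": gripper, "xyz": [tx, ty, tz], "delta_rot": [ax, ay, az]}, ...]. A call has 1 to 5 rows; each row is the pose to reach, as a shift and turn from the pose commanded when the call began; what a row does not reach only later rows make up. A row lasts 1/8 s, in which the tool goes at most 62.5 mm and 10.7 degrees, less where a joint would pass 70% of its speed; a pose out of reach is approached as far as the arm can. A call with a gripper value outside its range is refused whole. The fingers move at their own pace and stop on an object; FORCE is the grip in N (left out, the last holds). Time passes only in rows, so rows that repeat a pose let the fingers close. It gives the time, the measured TCP pose, the force and the opening at its end, in the units of the state.
- env.get_obs(): the state, without advancing time (a new reading comes with each control period).
- env.read_camera(name): name is "scene" or "top" or "wrist"; returns a dict with "image" (480x640x3 uint8, red, green, blue), "vertical_fov" (degrees; the focal length in pixels is half the picture's height over the tangent of half this angle, whatever the lens; pixels are square), "cx", "cy" (the principal point, pixels), "k1" (the pictures are not rectified: a ray, as slopes to the right and down, at radius r is drawn at 1 + k1 r^2 times it, then the intrinsics apply), "R" (3x3) and "t" (3): a world point X has camera coordinates R X + t. Camera axes: x right, y down, z forward; pixel columns grow to the right and rows downward; lengths in mm; the calibration is good to about 2 mm. A picture is of the moment at which its call begins. There is no depth.
- env.finish_job(): hands the job in, once; it reports no verdict.
The state is a dict: "t": time; "qpos": joint angles; "qd": joint speeds; "effort": joint torques, N m; "tool_pos": TCP position; "tool_rot": TCP orientation; "wrist_force": force on the tool from outside, world axes, zero at the start; "ft_torque": the same for the moment, N m; "width": finger opening in mm.
Only numpy, scipy, OpenCV 4.12 (cv2) and the standard library are available. Lean on these libraries where they do the work, as an engineer would, in place of code of your own. Each camera call takes 0.05 s, during which the arm holds its last target.

## Working session

There is one attempt and no reset: what is moved stays moved. The work goes in short steps, Python scripts to look and compute and a shell command to move; the robot and the scene stay as the last step left them, time stands still between calls to the robot, and variables do not carry over. Pictures are saved under pics/ and viewed, and the job is handed in when it is done.

```bash
mkdir -p pics; ls
cat > h.py <<'E'
from workcell import env
import cv2, numpy as np
def snap(name,fn):
    c=env.read_camera(name); cv2.imwrite('pics/'+fn+'.png',c['image'][:,:,::-1]); np.savez('/tmp/'+fn+'.npz',**c)
    return c
def load(fn): return dict(np.load('/tmp/'+fn+'.npz'))
def ray(c,u,v):
    f=240/np.tan(np.radians(c['vertical_fov'])/2); K=np.array([[f,0,c['cx']],[0,f,c['cy']],[0,0,1]],float)
    n=cv2.undistortPoints(np.array([[[u,v]]],float),K,np.array([c['k1'],0,0,0],float))[0,0]
    R=np.array(c['R']);t=np.array(c['t']); return -R.T@t, R.T@np.array([n[0],n[1],1])
def onz(c,u,v,z):
    o,d=ray(c,u,v); return (o+d*(z-o[2])/d[2]).round(1)
def proj(c,X):
    f=240/np.tan(np.radians(c['vertical_fov'])/2); K=np.array([[f,0,c['cx']],[0,f,c['cy']],[0,0,1]],float)
    return cv2.projectPoints(np.array(X,float).reshape(-1,3),cv2.Rodrigues(np.array(c['R']))[0],np.array(c['t'],float),K,np.array([c['k1'],0,0,0],float))[0][:,0]
E
python3 - <<'E'
from h import *
for n in ['scene','top','wrist']:
    c=snap(n,n+'0'); print(n,c['vertical_fov'],c['k1'],(-np.array(c['R']).T@c['t']).round(0))
print(env.get_obs())
E
```

```text
pics
scene 43.355863803550946 -0.20549528165807296 [-111. -939. 1047.]
top 57.24513818783856 -0.08793171746841937 [ 459.  -16. 1060.]
wrist 70.35247444308087 -0.0038749221245914867 [158. 686. 383.]
{'t': 0.15, 'qpos': array([ 1.20573167e+00,  3.79292847e-01,  1.73463444e+00, -2.66285544e-05,
        1.02852447e+00, -3.32784748e-02]), 'qd': array([-0.00209052, -0.00102315, -0.00383233, -0.00135675,  0.00014926,
        0.00076093]), 'effort': array([ 6.28840621e-05, -7.64123297e+01, -4.34658158e+01,  6.50598295e-02,
        4.09343897e-02, -7.14799671e-05]), 'tool_pos': array([227.9086361 , 661.56201699, 238.44164794]), 'tool_rot': array([-3.14073327e+00, -5.80039716e-06,  2.80982022e+00]), 'wrist_force': array([-0.57995462,  0.13451732,  0.11416177]), 'ft_torque': array([ 0.01784213,  0.0032274 , -0.00518312]), 'width': 91.5154999214917}
```

View pics/scene0.png

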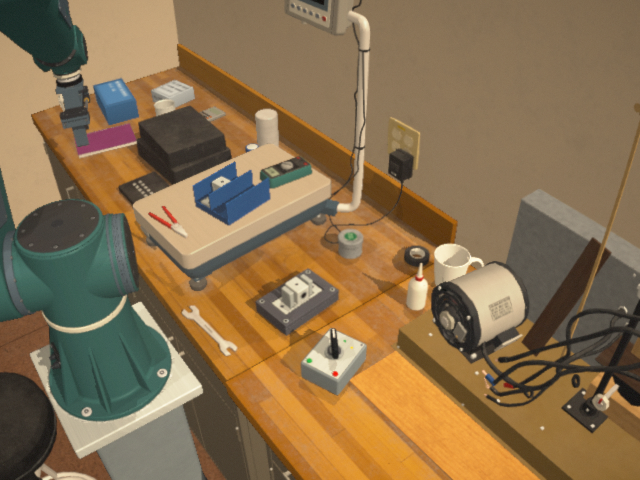

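View pics/top0.png

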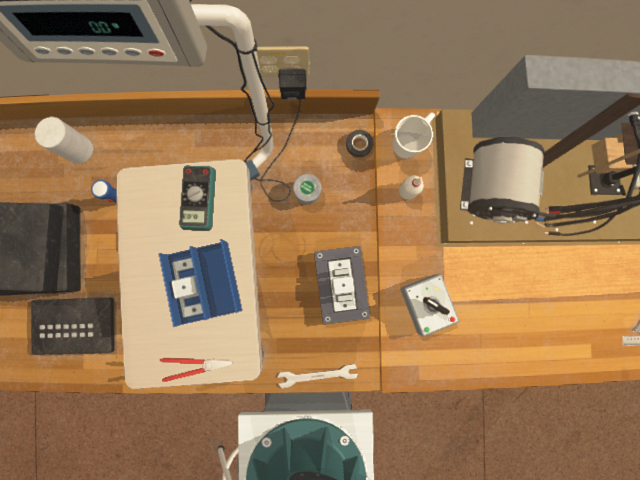

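View pics/wrist0.png

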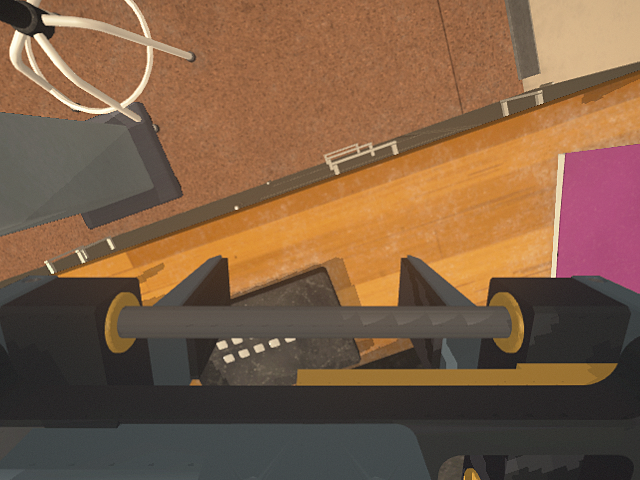

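The top view shows the die at about (343,286), the key box at (431,305), and the tray at (200,283) with its free lane on the right at about (220,280). The tin is at (307,187) and the bottle at (411,188). I'll zoom in for the details.

Run:
```python
from h import *
c=load('top0'); im=c['image'][:,:,::-1]
a=im[230:340,300:470]; cv2.imwrite('pics/z1.png',cv2.resize(a,None,fx=4.5,fy=4.5,interpolation=cv2.INTER_CUBIC))
a=im[225:340,145:260]; cv2.imwrite('pics/z2.png',cv2.resize(a,None,fx=5,fy=5,interpolation=cv2.INTER_CUBIC))
s=load('scene0')['image'][:,:,::-1][150:400,130:450]; cv2.imwrite('pics/z3.png',cv2.resize(s,None,fx=2.4,fy=2.4,interpolation=cv2.INTER_CUBIC))
```

```text
(no output)
```

View pics/z1.png

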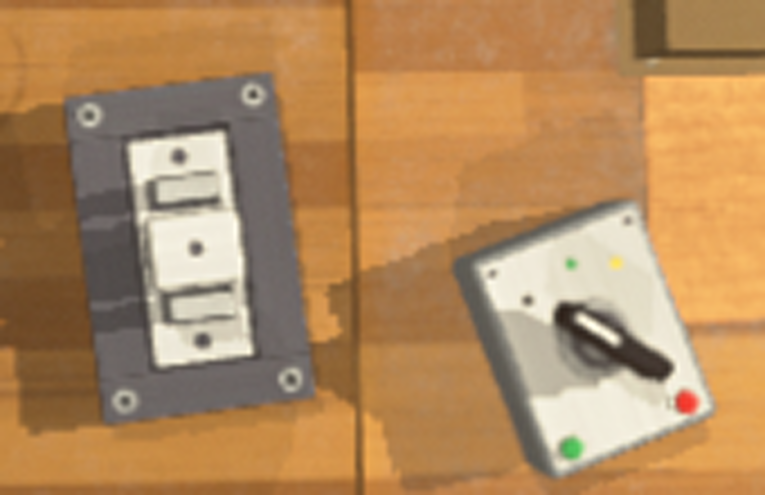

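View pics/z2.png

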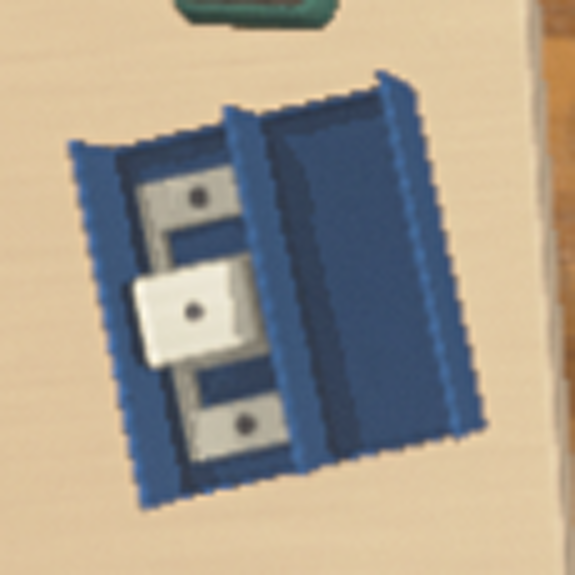

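View pics/z3.png

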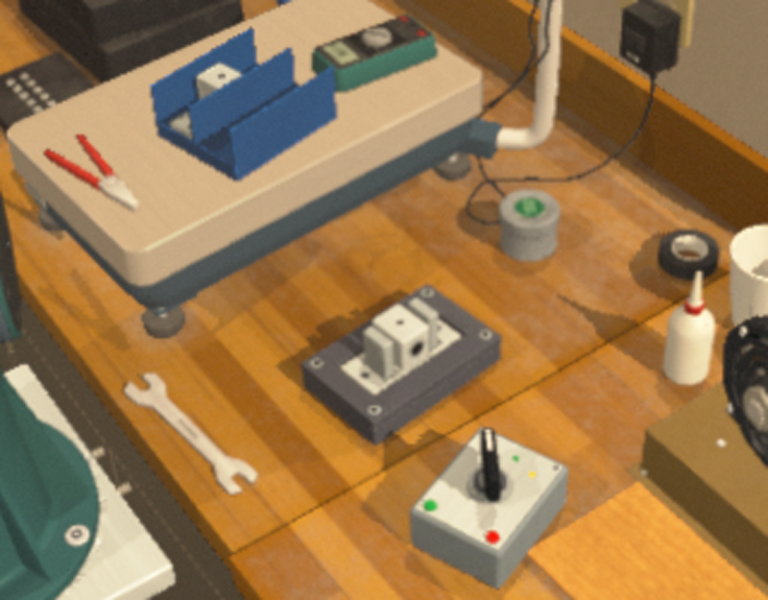

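```bash
cat >> h.py <<'E'
def z1(x,y): return 300+(x+.5)/4.5-.5, 230+(y+.5)/4.5-.5
def z2(x,y): return 145+(x+.5)/5-.5, 225+(y+.5)/5-.5
def z3(x,y): return 130+(x+.5)/2.4-.5, 150+(y+.5)/2.4-.5
def tri(c1,p1,c2,p2):
    o1,d1=ray(c1,*p1);o2,d2=ray(c2,*p2)
    s=np.linalg.lstsq(np.c_[d1,-d2],o2-o1,rcond=None)[0]
    a=o1+s[0]*d1;b=o2+s[1]*d2; return ((a+b)/2).round(1), round(float(np.linalg.norm(a-b)),1)
E
python3 - <<'E'
from h import *
T=load('top0');S=load('scene0')
print('die screws z34',[list(onz(T,*z1(*p),34)[:2]) for p in [(89,115),(252,94),(290,379),(124,401)]])
print('die screws scene',[list(onz(S,*z3(*p),34)[:2]) for p in [(428,293),(485,335),(374,410),(316,363)]])
print('block top z72', onz(T,*z1(196,248),72), onz(S,*z3(400,323),72), tri(T,z1(196,248),S,z3(400,323)))
print('foot holes z32',onz(T,*z1(179,156),32),onz(T,*z1(203,340),32))
print('fin top',tri(T,z2(193,311),S,z3(219,77)))
# tray wall corners: right wall far top corner / near top corner
print('R wall far',tri(T,z2(412,90),S,z3(336,72)))
print('R wall near',tri(T,z2(482,428),S,z3(238,133)))
print('mid wall far',tri(T,z2(232,108),S,z3(293,52)))
print('L wall far',tri(T,z2(74,145),S,z3(255,33)))
print('L wall near',tri(T,z2(145,506),S,z3(153,86)))
for p in [(74,145),(145,506),(232,108),(305,470),(382,75),(412,90),(482,428)]: print(p,onz(T,*z2(*p),0))
print('key dots',[list(onz(T,*z1(*p),55)[:2]) for p in [(528,300),(570,263),(615,263),(570,448),(686,402),(492,273),(628,220)]])
print('key dots scene',[list(onz(S,*z3(*p),55)[:2]) for p in [(516,458),(532,474),(430,506),(493,537)]])
print('key ends z102',[list(onz(T,*z1(*p),102)[:2]) for p in [(560,308),(672,372)]])
print('key top tri', tri(T,z1(563,306),S,z3(487,431)))
E
```

```text
die screws z34 [[np.float64(522.5), np.float64(-37.9)], [np.float64(532.6), np.float64(-123.0)], [np.float64(385.1), np.float64(-139.9)], [np.float64(375.3), np.float64(-54.2)]]
die screws scene [[np.float64(524.7), np.float64(-35.2)], [np.float64(533.2), np.float64(-120.1)], [np.float64(386.9), np.float64(-136.7)], [np.float64(377.0), np.float64(-50.5)]]
block top z72 [453.3 -89.6  72. ] [453.8 -87.4  72. ] (array([453. , -89.3,  74. ]), 0.8)
foot holes z32 [500.8 -84.5  32. ] [405.7 -95.5  32. ]
fin top (array([451.9, 235.1, 189.1]), 3.0)
R wall far (array([539.4, 144.2, 207. ]), 3.2)
R wall near (array([407.3, 118. , 202.9]), 0.3)
mid wall far (array([532.8, 217.7, 197.1]), 0.7)
L wall far (array([520.1, 279.8, 195.7]), 3.6)
L wall near (array([378.7, 248.2, 201.8]), 0.9)
(74, 145) [532.  348.1   0. ]
(145, 506) [359.3 310.8   0. ]
(232, 108) [549.3 271.3   0. ]
(305, 470) [376.  234.1   0. ]
(382, 75) [564.6 198.7   0. ]
(412, 90) [557.2 184.1   0. ]
(482, 428) [395.2 149.7   0. ]
key dots [[np.float64(424.2), np.float64(-260.2)], [np.float64(442.6), np.float64(-282.6)], [np.float64(442.2), np.float64(-306.1)], [np.float64(348.9), np.float64(-279.8)], [np.float64(370.7), np.float64(-340.9)], [np.float64(438.2), np.float64(-242.0)], [np.float64(464.0), np.float64(-313.7)]]
key dots scene [[np.float64(444.6), np.float64(-279.2)], [np.float64(444.1), np.float64(-302.6)], [np.float64(350.5), np.float64(-276.9)], [np.float64(373.2), np.float64(-337.0)]]
key ends z102 [[np.float64(421.7), np.float64(-264.5)], [np.float64(389.5), np.float64(-319.2)]]
key top tri (array([ 421.7, -267.1,   96.2]), 1.6)
```

```bash
python3 - <<'E'
from h import *
T=load('top0');S=load('scene0')
print('wall tops z201',[list(onz(T,*z2(*p),201)[:2]) for p in [(74,145),(145,506),(232,108),(305,470),(382,75),(412,90),(482,428)]])
print('wall tops z201 scene',[list(onz(S,*z3(*p),201)[:2]) for p in [(255,33),(153,86),(293,52),(336,72),(238,133)]])
print('fin top z189', onz(T,*z2(193,311),189),onz(S,*z3(219,77),189))
print('fin foot holes z149', onz(T,*z2(198,197),149),onz(T,*z2(245,425),149))
print('bottle tip',onz(T,417,181,131),'tin top',onz(T,307,187,52), 'bottle base',onz(S,416,305,0),'tin base',onz(S,350,252,0), 'post', onz(S,330,207,100))
E
python3 - <<'E'
import cv2
im=cv2.imread('pics/top0.png')[80:260,220:460]; cv2.imwrite('pics/z4.png',cv2.resize(im,None,fx=3.3,fy=3.3,interpolation=cv2.INTER_CUBIC))
E
```

```text
wall tops z201 [[np.float64(518.2), np.float64(279.0)], [np.float64(378.3), np.float64(248.7)], [np.float64(532.2), np.float64(216.8)], [np.float64(391.8), np.float64(186.6)], [np.float64(544.7), np.float64(158.0)], [np.float64(538.6), np.float64(146.1)], [np.float64(407.3), np.float64(118.2)]]
wall tops z201 scene [[np.float64(517.5), np.float64(271.0)], [np.float64(379.5), np.float64(249.0)], [np.float64(530.2), np.float64(212.2)], [np.float64(545.4), np.float64(151.1)], [np.float64(408.4), np.float64(120.5)]]
fin top z189 [453.1 234.3 189. ] [450.9 236.4 189. ]
fin foot holes z149 [499.8 244.5 149. ] [406.1 223.8 149. ]
bottle tip [ 676.  -250.5  131. ] tin top [680.9 -10.4  52. ] bottle base [ 682.5 -260.3    0. ] tin base [680.4 -10.1   0. ] post [678.5  74.5 100. ]
```

View pics/z4.png

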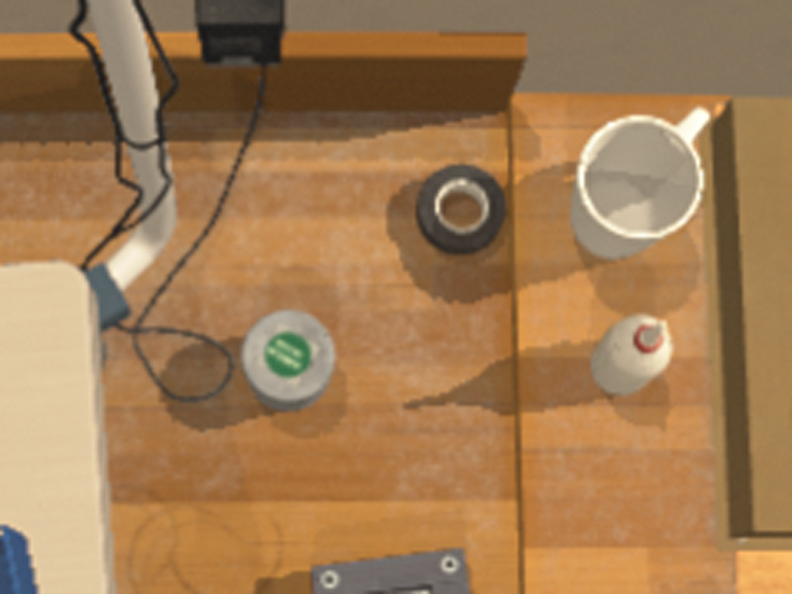

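```bash
python3 -m handwheel '[{"gripper":1,"xyz":[2,-5,4],"delta_rot":[0,0,0]},{"gripper":1,"xyz":[4,-10,5],"delta_rot":[0,0,-0.1]},{"gripper":1,"xyz":[6,-15,5],"delta_rot":[0,0,-0.25]},{"gripper":1,"xyz":[9,-20,5],"delta_rot":[0,0,-0.4]},{"gripper":1,"xyz":[11.5,-25.5,5],"delta_rot":[0,0,-0.55]}]' && python3 -m handwheel '[{"gripper":1,"xyz":[2.5,-5.5,0],"delta_rot":[0,0,-0.1]},{"gripper":1,"xyz":[5,-11,0],"delta_rot":[0,0,-0.25]},{"gripper":1,"xyz":[7.5,-16.5,0],"delta_rot":[0,0,-0.4]},{"gripper":1,"xyz":[10,-22,0],"delta_rot":[0,0,-0.47]},{"gripper":1,"xyz":[12.5,-27.5,0],"delta_rot":[0,0,-0.47]}]' && python3 -m handwheel '[{"gripper":1,"xyz":[2.2,-5.7,0],"delta_rot":[0,0,0]},{"gripper":1,"xyz":[2.2,-5.7,0],"delta_rot":[0,0,0]}]'
```

```text
t: 0.78
tool_pos: [343.6, 405.3, 289.0]
tool_rot: [3.141, 0.0, 2.255]
wrist_force: [2.0, 0.5, 0.2]
width: 91.1
t: 1.4
tool_pos: [468.5, 129.9, 289.1]
tool_rot: [3.141, -0.0, 1.789]
wrist_force: [0.7, 1.4, 0.7]
width: 91.2
t: 1.65
tool_pos: [490.9, 71.7, 288.9]
tool_rot: [-3.142, 0.0, 1.785]
wrist_force: [0.0, 0.9, -0.3]
width: 91.2
```

```bash
python3 -c "
from h import *
snap('wrist','w1'); o=env.get_obs(); print(o['t'],o['tool_pos'],o['tool_rot'],o['qpos'])"
```

```text
1.7 [490.25187574  73.39909    288.75039065] [-3.14122033e+00 -1.01683326e-04  1.78645161e+00] [ 1.01564352e-01 -1.45623312e-02  2.10602533e+00  6.75780246e-05
  1.05051113e+00 -1.14124561e-01]
```

View pics/w1.png

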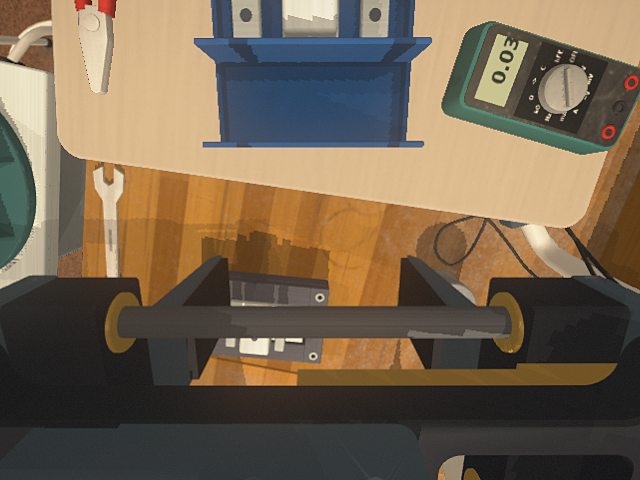

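```bash
python3 -c "
from h import *
c=load('w1'); a=c['image'][0:165,180:440,::-1]; cv2.imwrite('pics/z5.png',cv2.resize(a,None,fx=3,fy=3,interpolation=cv2.INTER_CUBIC))
print(c['cx'],c['cy'],(-c['R'].T@c['t']).round(1))
print([proj(c,X).round(0).tolist() for X in [(544.7,158,201),(466,174,139),(453,234,189)]])
"
```

```text
313.93964951456485 237.08400083074454 [474.6 143.6 433.2]
[[[422.0, 147.0]], [[312.0, 106.0]], [[311.0, -8.0]]]
```

View pics/z5.png

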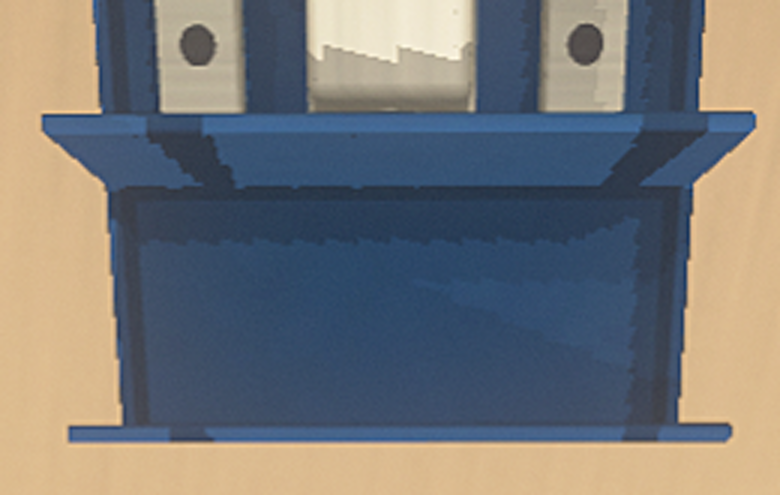

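Run:
```python
from h import *
c=load('w1')
f=lambda x,y,z:onz(c,180+(x+.5)/3-.5,(y+.5)/3-.5,z)
a=0.2155
P={'Rin L':(69,425,201),'Rin R':(731,425,201),'Rout L':(69,441,201),'Rout R':(731,441,201),'Min L':(43,133,201),'Min R':(756,131,201),'Mout L':(43,114,201),'Mout R':(756,114,201),'seamL':(110,189,139),'seamR':(690,189,139),'hole n':(198,45,149),'hole f':(586,44,149),'lipL':(122,425,155),'lipR':(679,425,155)}
for k,p in P.items():
    X=f(*p); print(k,X,'along %.1f across %.1f'%(X[0]*np.cos(a)+X[1]*np.sin(a),-X[0]*np.sin(a)+X[1]*np.cos(a)))
for X in [(466.3,173.9),(470,171.3)]: print(X[0]*np.cos(a)+X[1]*np.sin(a),-X[0]*np.sin(a)+X[1]*np.cos(a))
```

```text
Rin L [402.5 130.8 201. ] along 421.2 across 41.7
Rin R [544.1 161.8 201. ] along 566.1 across 41.7
Rout L [402.9 127.5 201. ] along 420.8 across 38.4
Rout R [545.1 158.6 201. ] along 566.4 across 38.4
Min L [389.7 187.  201. ] along 420.7 across 99.3
Min R [532.1 218.5 201. ] along 566.5 across 99.7
Mout L [389.2 190.5 201. ] along 420.9 across 102.9
Mout R [531.2 221.5 201. ] along 566.3 across 102.8
seamL [385.9 189.1 139. ] along 417.4 across 102.2
seamR [534.6 221.6 139. ] along 569.6 across 102.2
hole n [405.4 224.2 149. ] along 444.0 across 132.3
hole f [498.4 244.7 149. ] along 539.2 across 132.5
lipL [401.8 131.3 155. ] along 420.6 across 42.3
lipR [544.6 162.5 155. ] along 566.8 across 42.3
492.700354960117 70.1659477394464
495.7587991606012 66.83489399137744
```

```bash
python3 -m handwheel '[{"gripper":1,"xyz":[-0.6,-6,0],"delta_rot":[0,0,0]},{"gripper":1,"xyz":[-1.2,-12,0],"delta_rot":[0,0,-0.02]},{"gripper":1,"xyz":[-2,-18,0],"delta_rot":[0,0,-0.05]},{"gripper":1,"xyz":[-3,-24,0],"delta_rot":[0,0,-0.1]},{"gripper":1,"xyz":[-3,-26.6,0],"delta_rot":[0,0,-0.1]}]' && python3 -m handwheel '[{"gripper":1,"xyz":[0,0,0],"delta_rot":[0,0,0]},{"gripper":1,"xyz":[0,0,0],"delta_rot":[0,0,0]}]';  python3 -c "
from h import *
c=snap('wrist','w2'); o=env.get_obs(); print(o['t'],o['tool_pos'],o['tool_rot'])
print((-c['R'].T@c['t']).round(1))"
```

```text
t: 2.33
tool_pos: [459.5, -192.2, 288.9]
tool_rot: [3.142, -0.0, 1.688]
wrist_force: [-0.5, 0.5, 0.0]
width: 91.4
t: 2.58
tool_pos: [460.1, -189.8, 288.7]
tool_rot: [-3.141, -0.0, 1.691]
wrist_force: [0.4, 0.2, -0.3]
width: 91.2
2.625 [ 460.16140513 -189.70891342  288.79838877] [-3.14138118e+00 -3.09381741e-04  1.69137658e+00]
[ 450.6 -116.9  433.1]
```

View pics/w2.png

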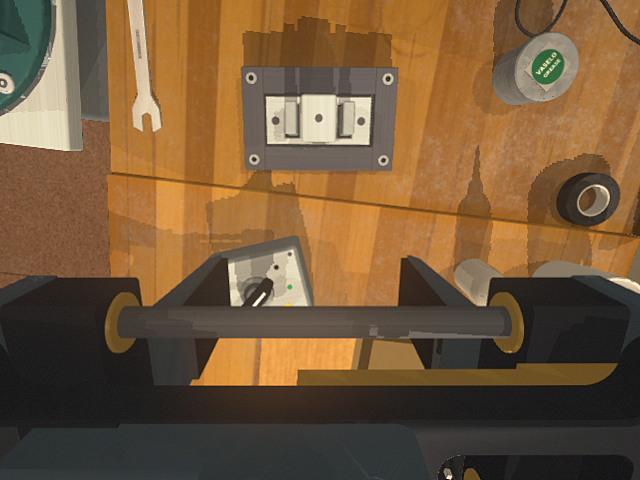

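Run:
```python
from h import *
c=load('w2'); a=c['image'][50:185,225:415,::-1]; cv2.imwrite('pics/z6.png',cv2.resize(a,None,fx=4,fy=4,interpolation=cv2.INTER_CUBIC))
```

```text
(no output)
```

View pics/z6.png

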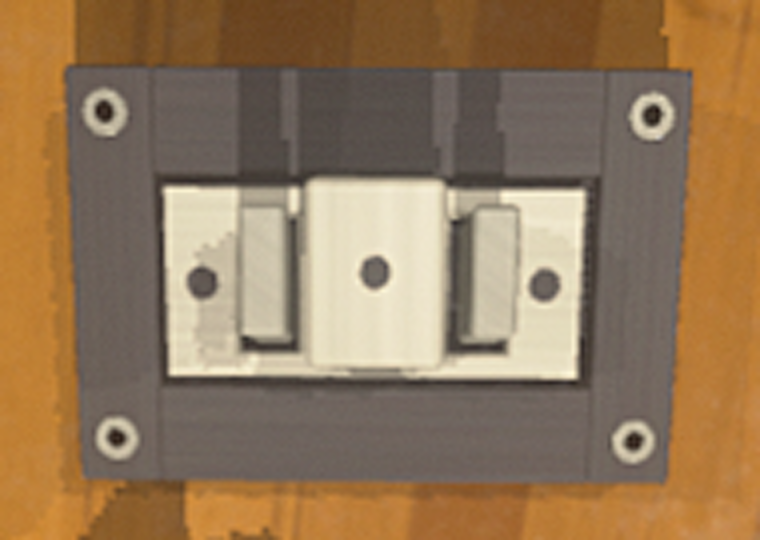

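Run:
```python
from h import *
c=load('w2')
f=lambda x,y,z:onz(c,225+(x+.5)/4-.5,50+(y+.5)/4-.5,z)
s=np.array([f(*p,34) for p in [(104,112),(652,116),(633,440),(117,438)]]);print(s,s.mean(0))
d=s[1]-s[0];e=s[2]-s[3];print(np.arctan2(d[1],d[0]),np.arctan2(e[1],e[0]),np.linalg.norm(d),np.linalg.norm(e))
print('hole',f(375,272,72)); h=np.array([f(203,284,32),f(544,286,32)]);print(h,h.mean(0),np.arctan2(*(h[1]-h[0])[1::-1]))
b=np.array([f(308,180,72),f(444,182,72),f(441,366,72),f(308,364,72)]);print(b,b.mean(0))
```

```text
[[ 373.9  -54.1   34. ]
 [ 520.9  -37.2   34. ]
 [ 530.5 -122.1   34. ]
 [ 384.  -139.4   34. ]] [452.325 -88.2    34.   ]
0.1144634569910039 0.11754437085113728 147.9682736264771 147.51793111347516
hole [451.5 -88.8  72. ]
[[404.3 -94.7  32. ]
 [499.  -83.7  32. ]] [451.65 -89.2   32.  ] 0.11563806727678133
[[ 432.4  -69.5   72. ]
 [ 465.8  -65.9   72. ]
 [ 471.1 -109.3   72. ]
 [ 437.3 -112.9   72. ]] [451.65 -89.4   72.  ]
```

```bash
python3 -m handwheel '[{"gripper":1,"xyz":[0,2,0],"delta_rot":[0,0,-0.15]},{"gripper":1,"xyz":[0,5,0],"delta_rot":[0,0,-0.33]},{"gripper":1,"xyz":[0,8,0],"delta_rot":[0,0,-0.5]},{"gripper":1,"xyz":[-0.78,10.22,0],"delta_rot":[0,0,-0.67]},{"gripper":1,"xyz":[-0.78,10.22,0],"delta_rot":[0,0,-0.84]}]' && python3 -m handwheel '[{"gripper":1,"xyz":[0,0,0],"delta_rot":[0,0,-0.18]},{"gripper":1,"xyz":[0,0,-3],"delta_rot":[0,0,-0.36]},{"gripper":1,"xyz":[0,0,-6],"delta_rot":[0,0,-0.54]},{"gripper":1,"xyz":[0,0,-10],"delta_rot":[0,0,-0.7]},{"gripper":1,"xyz":[0,0,-14],"delta_rot":[0,0,-0.736]}]' && python3 -m handwheel '[{"gripper":1,"xyz":[0,0,0],"delta_rot":[0,0,0]},{"gripper":1,"xyz":[0,0,0],"delta_rot":[0,0,0]}]';  python3 -c "
from h import *
c=snap('wrist','w3');c=snap('scene','s3'); o=env.get_obs(); print(o['t'],o['tool_pos'],o['tool_rot'],o['qpos'])
a=c['image'][200:360,180:380,::-1]; cv2.imwrite('pics/s3z.png',cv2.resize(a,None,fx=3.5,fy=3.5))"
```

```text
t: 3.25
tool_pos: [451.7, -86.5, 288.9]
tool_rot: [-3.141, -0.0, 0.848]
wrist_force: [-0.3, 0.1, -0.4]
width: 90.8
t: 3.88
tool_pos: [452.3, -87.7, 148.1]
tool_rot: [3.141, -0.001, 0.113]
wrist_force: [0.4, 0.3, 0.2]
width: 91.5
t: 4.12
tool_pos: [452.9, -88.5, 150.2]
tool_rot: [3.141, -0.001, 0.116]
wrist_force: [-0.2, -0.4, -0.2]
width: 91.2
4.225 [453.24362295 -88.86155485 150.58823569] [ 3.14072201e+00 -2.39219979e-03  1.14973308e-01] [-2.44083005e-01  1.42055055e-01  2.24669916e+00  3.73669972e-05
  7.50292862e-01  1.21171375e+00]
```

View pics/w3.png

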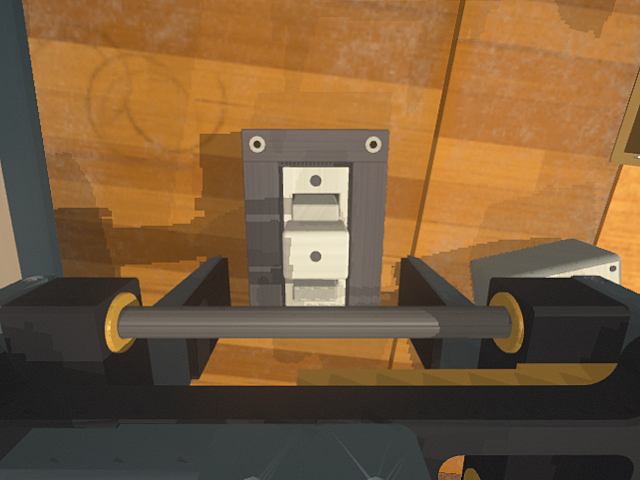

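View pics/s3z.png

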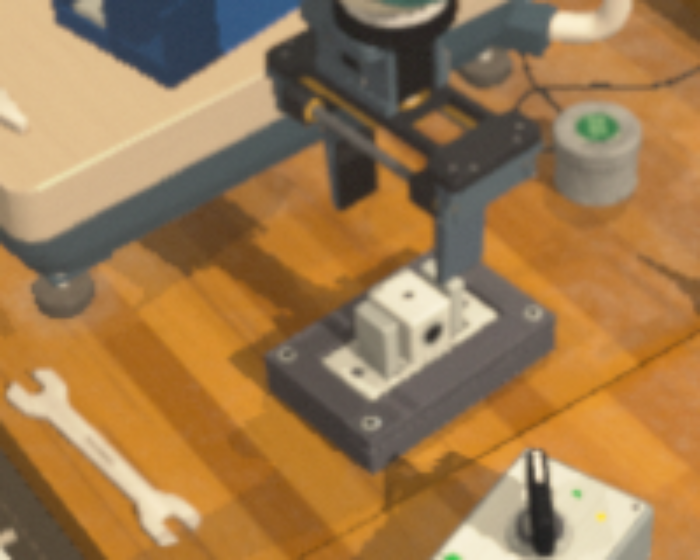

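```bash
python3 -c "
from h import *
c=load('w3'); print(onz(c,316,257,72), onz(c,315.5,181,32))"
```

```text
[451.3 -89.4  72. ] [498.9 -83.6  32. ]
```

```bash
python3 -m handwheel '[{"gripper":1,"xyz":[0,0,-3],"delta_rot":[0,0,0]},{"gripper":1,"xyz":[0,0,-5.5],"delta_rot":[0,0,0]},{"gripper":1,"xyz":[0,0,-7.5],"delta_rot":[0,0,0]},{"gripper":1,"xyz":[0,0,-8.4],"delta_rot":[0,0,0]},{"gripper":1,"xyz":[0,0,-8.4],"delta_rot":[0,0,0]}]' 30 && python3 -m handwheel '[{"gripper":0.6,"xyz":[0,0,0],"delta_rot":[0,0,0]},{"gripper":0.52,"xyz":[0,0,0],"delta_rot":[0,0,0]},{"gripper":0.4,"xyz":[0,0,0],"delta_rot":[0,0,0]},{"gripper":0.3,"xyz":[0,0,0],"delta_rot":[0,0,0]},{"gripper":0.3,"xyz":[0,0,0],"delta_rot":[0,0,0]}]' 30
```

```text
t: 4.85
tool_pos: [452.5, -89.0, 65.4]
tool_rot: [3.141, -0.0, 0.114]
wrist_force: [0.4, -0.8, 0.4]
width: 91.3
t: 5.48
tool_pos: [452.3, -89.0, 65.0]
tool_rot: [3.142, -0.0, 0.114]
wrist_force: [-1.3, 0.6, 3.4]
width: 45.5
```

```bash
python3 -m handwheel '[{"gripper":0.3,"xyz":[0,0,0],"delta_rot":[0,0,0]},{"gripper":0.3,"xyz":[0,0,1],"delta_rot":[0,0,0]},{"gripper":0.3,"xyz":[0,0,2.5],"delta_rot":[0,0,0]},{"gripper":0.3,"xyz":[0,0,4],"delta_rot":[0,0,0]},{"gripper":0.3,"xyz":[0,0,6],"delta_rot":[0,0,0]}]' 45 && python3 -m handwheel '[{"gripper":0.3,"xyz":[0,0,2],"delta_rot":[0,0,0]},{"gripper":0.3,"xyz":[0,0,4],"delta_rot":[0,0,0]},{"gripper":0.3,"xyz":[0,0,6],"delta_rot":[0,0,0]},{"gripper":0.3,"xyz":[0,0,6],"delta_rot":[0,0,0]}]'; python3 -c "
from h import *
c=snap('wrist','w4');c=snap('scene','s4'); 
a=c['image'][180:340,180:380,::-1]; cv2.imwrite('pics/s4z.png',cv2.resize(a,None,fx=3.5,fy=3.5))"
```

```text
t: 6.1
tool_pos: [452.2, -89.0, 126.2]
tool_rot: [3.142, -0.0, 0.114]
wrist_force: [-0.7, 0.1, -2.8]
width: 45.9
t: 6.6
tool_pos: [453.1, -89.2, 186.8]
tool_rot: [3.14, -0.003, 0.114]
wrist_force: [0.5, -0.4, -3.3]
width: 45.9
```

View pics/s4z.png

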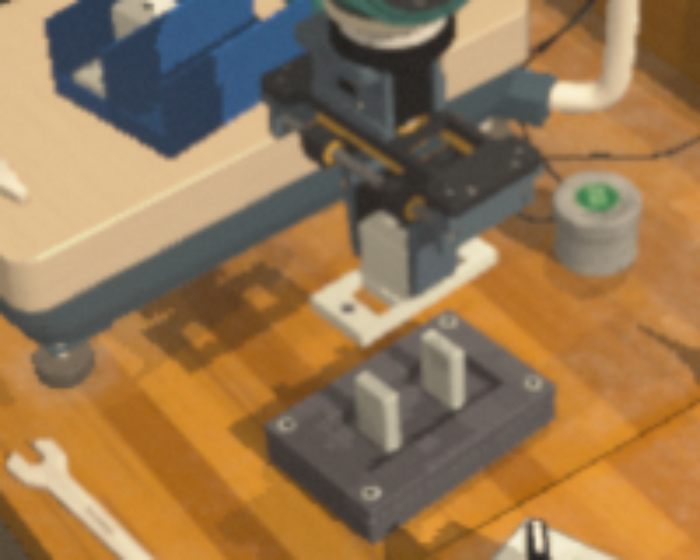

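```bash
python3 -m handwheel '[{"gripper":0.3,"xyz":[3,-0.5,0],"delta_rot":[0,0,0]},{"gripper":0.3,"xyz":[7.5,-1.5,0],"delta_rot":[0,0,0]},{"gripper":0.3,"xyz":[12,-3,0],"delta_rot":[0,0,0]},{"gripper":0.3,"xyz":[16,-4.1,0],"delta_rot":[0,0,0]},{"gripper":0.3,"xyz":[18.3,-4.1,0],"delta_rot":[0,0,0]}]' && python3 -m handwheel '[{"gripper":0.3,"xyz":[0,0,-2],"delta_rot":[0,0,0]},{"gripper":0.3,"xyz":[0,0,-5],"delta_rot":[0,0,0]},{"gripper":0.3,"xyz":[0,0,-8],"delta_rot":[0,0,0]},{"gripper":0.3,"xyz":[0,0,-11],"delta_rot":[0,0,0]},{"gripper":0.3,"xyz":[0,0,-12.5],"delta_rot":[0,0,0]}]'&& python3 -m handwheel '[{"gripper":0.3,"xyz":[0,0,-0.5],"delta_rot":[0,0,0]},{"gripper":0.3,"xyz":[0,0,-1],"delta_rot":[0,0,0]},{"gripper":0.3,"xyz":[0,0,-1.3],"delta_rot":[0,0,0]},{"gripper":0.3,"xyz":[0,0,-1.5],"delta_rot":[0,0,0]},{"gripper":0.3,"xyz":[0,0,-1.5],"delta_rot":[0,0,0]}]'
```

```text
t: 7.32
tool_pos: [636.4, -130.5, 183.4]
tool_rot: [-3.141, 0.001, 0.113]
wrist_force: [0.1, 0.0, -2.7]
width: 45.7
t: 7.95
tool_pos: [632.7, -129.5, 56.9]
tool_rot: [-3.14, 0.004, 0.114]
wrist_force: [-0.5, 0.0, -2.6]
width: 45.8
t: 8.57
tool_pos: [635.3, -130.0, 45.1]
tool_rot: [3.142, -0.0, 0.114]
wrist_force: [-0.1, -0.6, -3.5]
width: 45.7
```

```bash
python3 -m handwheel '[{"gripper":0.3,"xyz":[0,0,-0.1],"delta_rot":[0,0,0]},{"gripper":0.3,"xyz":[0,0,-0.2],"delta_rot":[0,0,0]},{"gripper":0.3,"xyz":[0,0,-0.2],"delta_rot":[0,0,0]}]'
```

```text
t: 8.95
tool_pos: [635.3, -130.0, 43.0]
tool_rot: [3.142, -0.0, 0.114]
wrist_force: [0.5, -0.1, -1.4]
width: 45.8
```

```bash
python3 -m handwheel '[{"gripper":0.7,"xyz":[0,0,0],"delta_rot":[0,0,0]},{"gripper":1,"xyz":[0,0,0],"delta_rot":[0,0,0]},{"gripper":1,"xyz":[0,0,0],"delta_rot":[0,0,0]},{"gripper":1,"xyz":[0,0,1],"delta_rot":[0,0,0]},{"gripper":1,"xyz":[0,0,4],"delta_rot":[0,0,0]}]' && python3 -m handwheel '[{"gripper":1,"xyz":[0,0,5],"delta_rot":[0,0,0]},{"gripper":1,"xyz":[0,0,9],"delta_rot":[0,0,0.15]},{"gripper":1,"xyz":[0,0,9],"delta_rot":[0,0,0.33]},{"gripper":1,"xyz":[0,0,9],"delta_rot":[0,0,0.5]},{"gripper":1,"xyz":[0,0,9],"delta_rot":[0,0,0.67]}]' && python3 -m handwheel '[{"gripper":1,"xyz":[0,0,0],"delta_rot":[0,0,0.18]},{"gripper":1,"xyz":[0,0,0],"delta_rot":[0,0,0.36]},{"gripper":1,"xyz":[0,0,0],"delta_rot":[0,0,0.54]},{"gripper":1,"xyz":[0,0,0],"delta_rot":[0,0,0.72]},{"gripper":1,"xyz":[0,0,0],"delta_rot":[0,0,0.9]}]' && python3 -m handwheel '[{"gripper":1,"xyz":[0,0,0],"delta_rot":[0,0,0]},{"gripper":1,"xyz":[0,0,0],"delta_rot":[0,0,0]}]'; python3 -c "
from h import *
c=snap('wrist','w5');c=snap('scene','s5'); "
```

```text
t: 9.57
tool_pos: [634.4, -129.8, 82.7]
tool_rot: [-3.141, 0.002, 0.114]
wrist_force: [0.6, -1.4, 0.0]
width: 90.7
t: 10.2
tool_pos: [635.3, -130.0, 173.8]
tool_rot: [3.141, -0.0, 0.789]
wrist_force: [-0.1, -1.0, -1.1]
width: 91.2
t: 10.82
tool_pos: [635.3, -130.0, 173.7]
tool_rot: [3.141, 0.0, 1.69]
wrist_force: [-0.1, 0.2, 0.1]
width: 91.3
t: 11.08
tool_pos: [635.3, -130.0, 173.3]
tool_rot: [3.141, 0.0, 1.68]
wrist_force: [-0.7, 0.0, 0.4]
width: 91.2
```

View pics/w5.png

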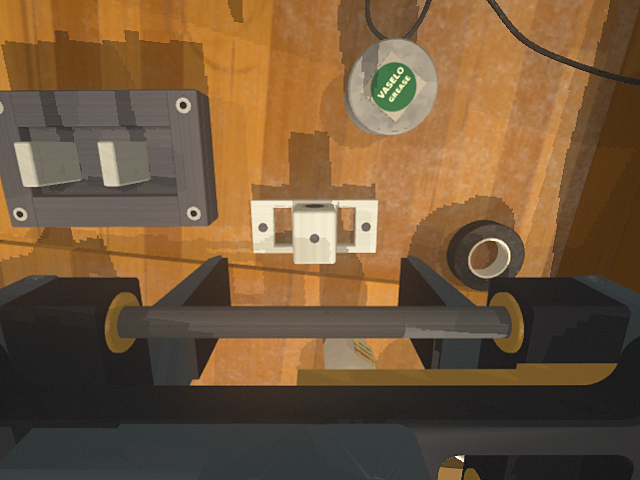

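View pics/s5.png

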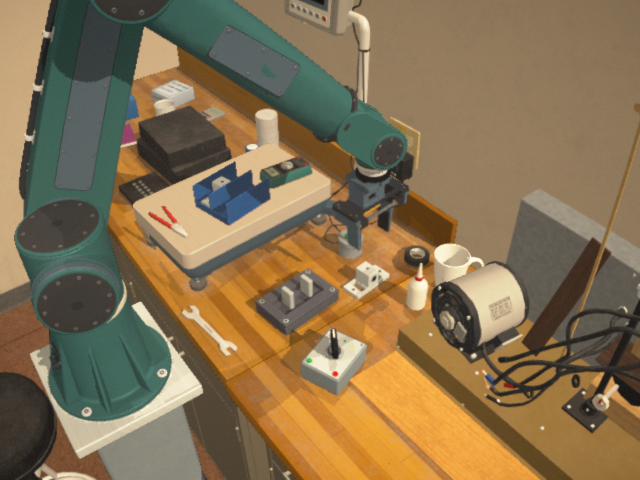

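```bash
python3 -c "
from h import *
c=load('w5'); print(onz(c,314.3,239,50)); a=onz(c,263,227.5,10);b=onz(c,366,227,10);print(a,b,(a+b)/2,np.arctan2(*(b-a)[1::-1]))"
```

```text
[ 634.8 -129.7   50. ]
[ 587.5 -134.8   10. ] [ 682.5 -123.8   10. ] [ 635.  -129.3   10. ] 0.1152761259709522
```

```bash
python3 -m handwheel '[{"gripper":1,"xyz":[0,0,-4],"delta_rot":[0,0,0]},{"gripper":1,"xyz":[0,0,-8],"delta_rot":[0,0,0]},{"gripper":1,"xyz":[0,0,-11],"delta_rot":[0,0,0]},{"gripper":1,"xyz":[0,0,-13],"delta_rot":[0,0,0]},{"gripper":1,"xyz":[0,0,-13],"delta_rot":[0,0,0]}]' 30
```

```text
t: 11.8
tool_pos: [634.6, -129.8, 41.9]
tool_rot: [-3.14, -0.001, 1.683]
wrist_force: [-0.7, 0.0, 0.1]
width: 91.5
```

```bash
python3 -m handwheel '[{"gripper":0.6,"xyz":[0,0,0],"delta_rot":[0,0,0]},{"gripper":0.45,"xyz":[0,0,0],"delta_rot":[0,0,0]},{"gripper":0.3,"xyz":[0,0,0],"delta_rot":[0,0,0]},{"gripper":0.2,"xyz":[0,0,0],"delta_rot":[0,0,0]},{"gripper":0.2,"xyz":[0,0,0],"delta_rot":[0,0,0]}]' 30 && python3 -m handwheel '[{"gripper":0.2,"xyz":[0,0,0],"delta_rot":[0,0,0]},{"gripper":0.2,"xyz":[0,0,1],"delta_rot":[0,0,0]},{"gripper":0.2,"xyz":[0,0,3],"delta_rot":[0,0,0]},{"gripper":0.2,"xyz":[0,0,6],"delta_rot":[0,0,0]},{"gripper":0.2,"xyz":[0,0,10],"delta_rot":[0,0,0]}]' 45 && python3 -m handwheel '[{"gripper":0.2,"xyz":[0,0,5],"delta_rot":[0,0,0]},{"gripper":0.2,"xyz":[0,0,10],"delta_rot":[0,0,0]},{"gripper":0.2,"xyz":[0,0,15],"delta_rot":[0,0,0]},{"gripper":0.2,"xyz":[0,0,16],"delta_rot":[0,0,0]},{"gripper":0.2,"xyz":[0,0,16],"delta_rot":[0,0,0]}]'
```

```text
t: 12.42
tool_pos: [635.3, -130.0, 43.1]
tool_rot: [3.142, 0.0, 1.684]
wrist_force: [0.2, -0.8, -0.7]
width: 44.1
t: 13.05
tool_pos: [634.8, -129.9, 144.6]
tool_rot: [-3.141, -0.0, 1.684]
wrist_force: [0.5, 0.3, -2.6]
width: 35.6
t: 13.68
tool_pos: [635.0, -129.9, 303.6]
tool_rot: [3.141, 0.0, 1.684]
wrist_force: [-0.8, -0.1, -3.4]
width: 35.8
```

```bash
python3 -m handwheel '[{"gripper":0.2,"xyz":[-4,2,0],"delta_rot":[0,0,0]},{"gripper":0.2,"xyz":[-9,4,0],"delta_rot":[0,0,0]},{"gripper":0.2,"xyz":[-13,8,0],"delta_rot":[0,0,0.05]},{"gripper":0.2,"xyz":[-16,12.5,0],"delta_rot":[0,0,0.1]},{"gripper":0.2,"xyz":[-16.8,17,0],"delta_rot":[0,0,0.1]}]' && python3 -m handwheel '[{"gripper":0.2,"xyz":[0,4.5,0],"delta_rot":[0,0,0]},{"gripper":0.2,"xyz":[0,9,0],"delta_rot":[0,0,0]},{"gripper":0.2,"xyz":[0,12.5,0],"delta_rot":[0,0,0]},{"gripper":0.2,"xyz":[0,13.45,0],"delta_rot":[0,0,0]},{"gripper":0.2,"xyz":[0,13.45,0],"delta_rot":[0,0,0]}]' && python3 -m handwheel '[{"gripper":0.2,"xyz":[0,0,-2],"delta_rot":[0,0,0]},{"gripper":0.2,"xyz":[0,0,-4],"delta_rot":[0,0,0]},{"gripper":0.2,"xyz":[0,0,-4.5],"delta_rot":[0,0,0]},{"gripper":0.2,"xyz":[0,0,-4.5],"delta_rot":[0,0,0]}]'; python3 -c "
from h import *
c=snap('wrist','w6');c=snap('top','t6');c=snap('scene','s6'); a=c['image'][120:250,150:320,::-1]; cv2.imwrite('pics/s6z.png',cv2.resize(a,None,fx=4,fy=4))
print(env.get_obs()['tool_pos'])"
```

```text
t: 14.3
tool_pos: [464.6, 41.0, 301.2]
tool_rot: [-3.139, -0.001, 1.784]
wrist_force: [0.7, 0.7, -3.1]
width: 35.6
t: 14.92
tool_pos: [466.6, 174.4, 301.7]
tool_rot: [-3.139, 0.0, 1.785]
wrist_force: [1.0, 0.3, -3.6]
width: 35.8
t: 15.42
tool_pos: [467.2, 173.9, 257.9]
tool_rot: [-3.141, 0.0, 1.783]
wrist_force: [0.2, -0.7, -3.1]
width: 35.8
[467.62947985 174.41562203 258.66899513]
```

View pics/w6.png

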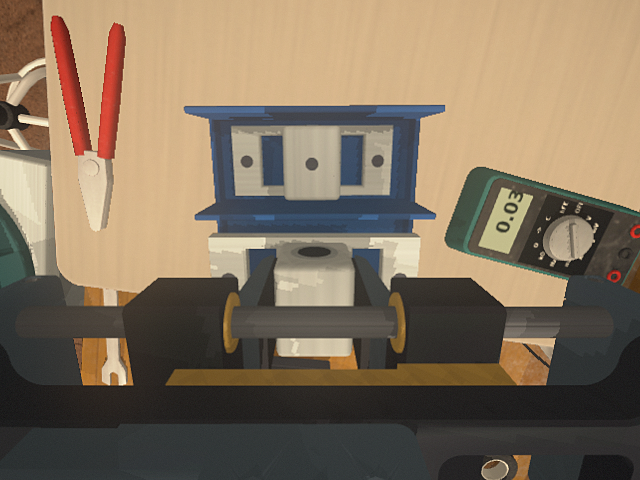

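View pics/s6z.png

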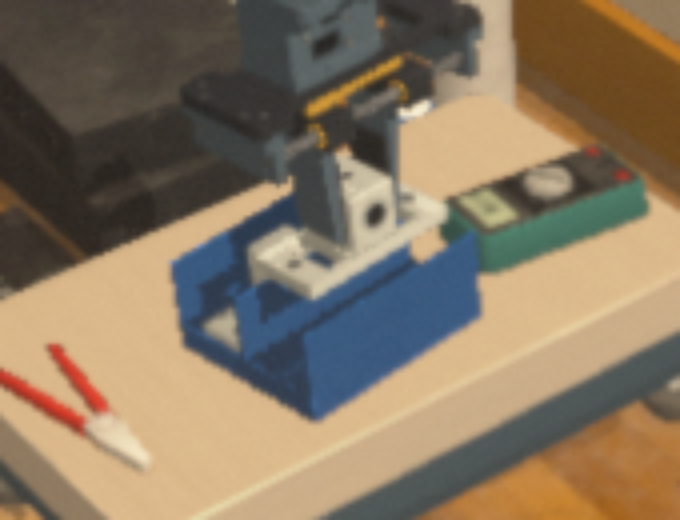

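View pics/t6.png

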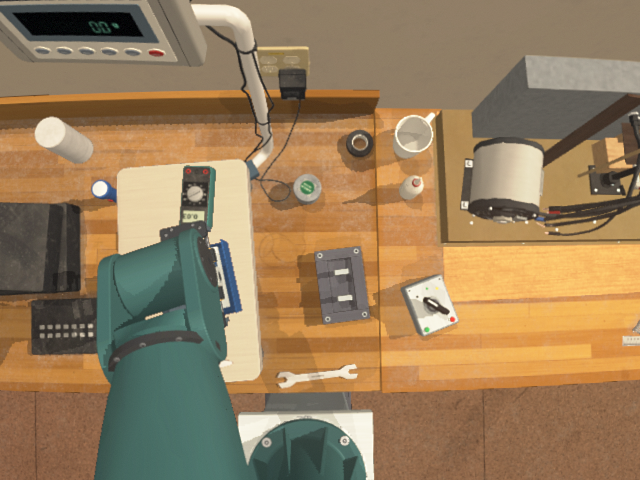

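```bash
python3 -c "
from h import *
c=load('w6');a=.2155
for n,u,v,z in [('footL',209,236,225),('footR',420,234.5,225),('MwallL',196,218,201),('MwallR',436,218,201),('MwoL',196,211,201),('fin',312,164,189),('finL',247,161,149),('finR',377,161,149)]:
  X=onz(c,u,v,z);print(n,X,'along %.1f across %.1f'%(X[0]*np.cos(a)+X[1]*np.sin(a),-X[0]*np.sin(a)+X[1]*np.cos(a)))
im=c['image'][90:300,180:450,::-1];cv2.imwrite('pics/z7.png',cv2.resize(im,None,fx=2.8,fy=2.8))"
```

```text
footL [405.7 188.  225. ] along 436.5 across 96.9
footR [516.5 212.9 225. ] along 550.1 across 97.5
MwallL [390.3 189.7 201. ] along 421.8 across 101.9
MwallR [531.8 220.3 201. ] along 566.6 across 101.5
MwoL [389.8 194.  201. ] along 422.3 across 106.2
fin [452.1 235.1 189. ] along 491.9 across 133.0
finL [405.6 225.2 149. ] along 444.4 across 133.3
finR [498.  245.2 149. ] along 538.9 across 133.0
```

View pics/z7.png

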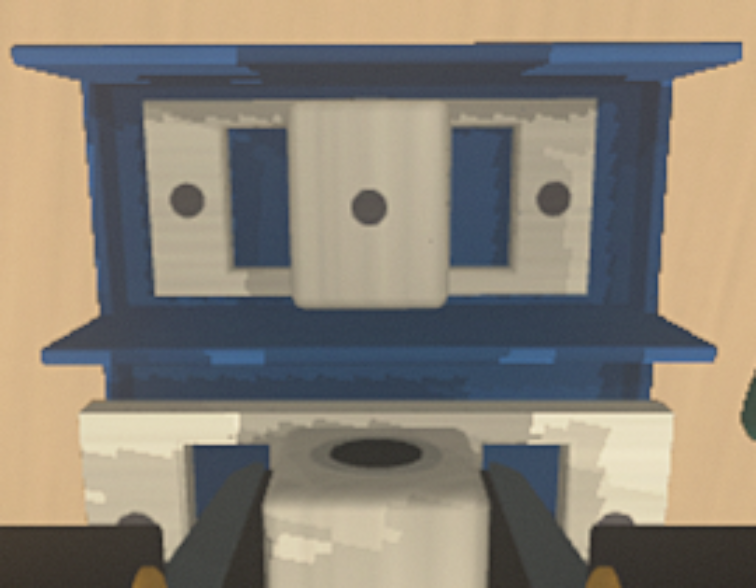

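```bash
python3 -c "
from h import *
c=load('w6');a=.2155
f=lambda x,y,z:onz(c,180+(x+.5)/2.8-.5,90+(y+.5)/2.8-.5,z)
for n,u,v,z in [('footL',83,411,225),('footR',672,411,225),('fbotL',90,402,215),('fbotR',665,402,215),('MwinL',43,363,201),('MwinR',716,360,201),('MwoL',43,347,201),('MwoR',716,345,201)]:
  X=f(u,v,z);print(n,X,'along %.1f across %.1f'%(X[0]*np.cos(a)+X[1]*np.sin(a),-X[0]*np.sin(a)+X[1]*np.cos(a)))"
```

```text
footL [405.9 187.8 225. ] along 436.7 across 96.7
footR [516.6 211.8 225. ] along 549.9 across 96.4
fbotL [404.5 186.7 215. ] along 435.1 across 95.9
fbotR [518.4 211.4 215. ] along 551.6 across 95.7
MwinL [389.9 188.8 201. ] along 421.3 across 101.1
MwinR [531.5 220.1 201. ] along 566.3 across 101.4
MwoL [389.4 192.3 201. ] along 421.5 across 104.6
MwoR [530.5 223.3 201. ] along 566.0 across 104.7
```

```bash
python3 -m handwheel '[{"gripper":0.2,"xyz":[-0.01,0.07,0],"delta_rot":[0,0,0]},{"gripper":0.2,"xyz":[-0.01,0.07,-0.8],"delta_rot":[0,0,0]},{"gripper":0.2,"xyz":[-0.01,0.07,-1.6],"delta_rot":[0,0,0]},{"gripper":0.2,"xyz":[-0.01,0.07,-2.4],"delta_rot":[0,0,0]},{"gripper":0.2,"xyz":[-0.01,0.07,-3],"delta_rot":[0,0,0]}]' && python3 -m handwheel '[{"gripper":0.2,"xyz":[0,0,-1],"delta_rot":[0,0,0]},{"gripper":0.2,"xyz":[0,0,-2],"delta_rot":[0,0,0]},{"gripper":0.2,"xyz":[0,0,-3],"delta_rot":[0,0,0]},{"gripper":0.2,"xyz":[0,0,-3.8],"delta_rot":[0,0,0]},{"gripper":0.2,"xyz":[0,0,-3.8],"delta_rot":[0,0,0]}]'
```

```text
t: 16.2
tool_pos: [466.9, 175.2, 227.1]
tool_rot: [-3.141, 0.0, 1.784]
wrist_force: [-0.8, -0.4, -3.0]
width: 35.8
t: 16.82
tool_pos: [466.8, 175.1, 189.2]
tool_rot: [-3.14, 0.0, 1.784]
wrist_force: [0.8, 0.7, -2.5]
width: 35.8
```

```bash
python3 -c "
from h import *
snap('wrist','w7');c=snap('scene','s7'); a=c['image'][120:250,150:320,::-1]; cv2.imwrite('pics/s7z.png',cv2.resize(a,None,fx=4,fy=4))"
```

```text
(no output)
```

View pics/s7z.png

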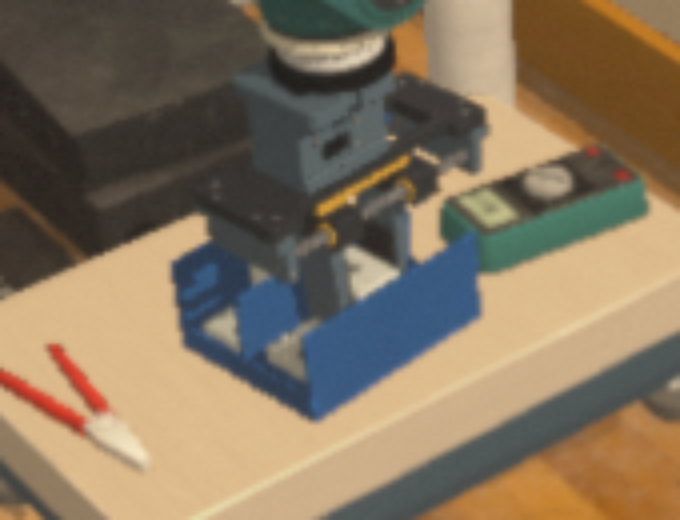

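View pics/w7.png

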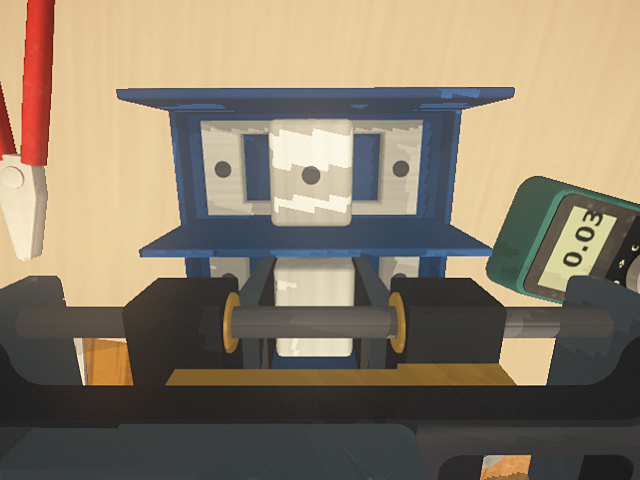

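In the lane and clear of both walls. I'll lower it in small steps until the force shows contact.

```bash
python3 -m handwheel '[{"gripper":0.2,"xyz":[0,0,-0.15],"delta_rot":[0,0,0]},{"gripper":0.2,"xyz":[0,0,-0.3],"delta_rot":[0,0,0]},{"gripper":0.2,"xyz":[0,0,-0.45],"delta_rot":[0,0,0]},{"gripper":0.2,"xyz":[0,0,-0.45],"delta_rot":[0,0,0]}]'; python3 -m handwheel '[{"gripper":0.2,"xyz":[0,0,-0.1],"delta_rot":[0,0,0]},{"gripper":0.2,"xyz":[0,0,-0.1],"delta_rot":[0,0,0]}]'
```

```text
t: 17.42
tool_pos: [467.0, 175.2, 185.3]
tool_rot: [-3.141, 0.0, 1.784]
wrist_force: [0.3, 0.3, -3.3]
width: 35.9
t: 17.68
tool_pos: [467.1, 175.2, 184.4]
tool_rot: [-3.141, 0.0, 1.784]
wrist_force: [0.2, -0.5, -2.9]
width: 35.9
```

```bash
for i in 1 2; do python3 -m handwheel '[{"gripper":0.2,"xyz":[0,0,-0.1],"delta_rot":[0,0,0]},{"gripper":0.2,"xyz":[0,0,-0.1],"delta_rot":[0,0,0]}]'; done
```

```text
t: 17.92
tool_pos: [467.1, 175.2, 183.4]
tool_rot: [-3.141, -0.0, 1.784]
wrist_force: [0.6, 0.0, -3.7]
width: 36.0
t: 18.18
tool_pos: [467.1, 175.2, 182.4]
tool_rot: [-3.142, 0.0, 1.784]
wrist_force: [-1.0, -0.6, -2.8]
width: 36.2
```

```bash
python3 -m handwheel '[{"gripper":0.2,"xyz":[0,0,-0.1],"delta_rot":[0,0,0]},{"gripper":0.2,"xyz":[0,0,-0.1],"delta_rot":[0,0,0]}]';python3 -m handwheel '[{"gripper":0.2,"xyz":[0,0,-0.07],"delta_rot":[0,0,0]},{"gripper":0.2,"xyz":[0,0,-0.07],"delta_rot":[0,0,0]}]'
```

```text
t: 18.42
tool_pos: [467.1, 175.2, 181.3]
tool_rot: [-3.141, 0.0, 1.784]
wrist_force: [-0.5, -0.8, -2.9]
width: 35.8
t: 18.68
tool_pos: [467.1, 175.2, 180.9]
tool_rot: [-3.142, 0.0, 1.784]
wrist_force: [-2.8, -1.4, 2.5]
width: 36.1
```

```bash
python3 -m handwheel '[{"gripper":0.5,"xyz":[0,0,0],"delta_rot":[0,0,0]},{"gripper":0.8,"xyz":[0,0,0],"delta_rot":[0,0,0]},{"gripper":0.9,"xyz":[0,0,0],"delta_rot":[0,0,0]},{"gripper":0.9,"xyz":[0,0,0],"delta_rot":[0,0,0]}]' && python3 -m handwheel '[{"gripper":0.9,"xyz":[0,0,1],"delta_rot":[0,0,0]},{"gripper":0.9,"xyz":[0,0,3],"delta_rot":[0,0,0]},{"gripper":0.9,"xyz":[0,0,7],"delta_rot":[0,0,0]},{"gripper":0.9,"xyz":[0,0,11],"delta_rot":[0,0,0]},{"gripper":0.9,"xyz":[0,0,12],"delta_rot":[0,0,0]}]' ; python3 -c "
from h import *
c=snap('wrist','w8');snap('scene','s8');a=.2155
"
```

```text
t: 19.18
tool_pos: [467.1, 175.3, 180.7]
tool_rot: [3.142, -0.0, 1.784]
wrist_force: [-0.6, 0.2, 0.3]
width: 72.4
t: 19.8
tool_pos: [468.1, 175.5, 303.9]
tool_rot: [3.137, -0.0, 1.784]
wrist_force: [0.5, -0.1, -0.2]
width: 81.9
```

View pics/w8.png

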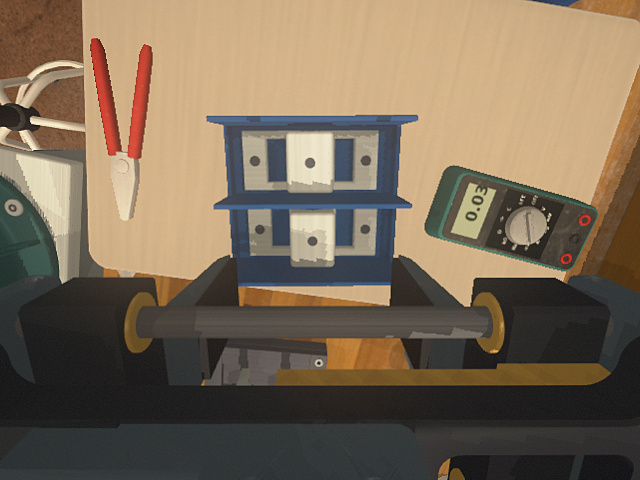

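```bash
python3 -m handwheel '[{"gripper":0.9,"xyz":[0,-3,0],"delta_rot":[0,0,0]},{"gripper":0.9,"xyz":[0,-9,0],"delta_rot":[0,0,-0.1]},{"gripper":0.9,"xyz":[0,-15,0],"delta_rot":[0,0,-0.2]},{"gripper":0.9,"xyz":[0,-21,0],"delta_rot":[0,0,-0.3]},{"gripper":0.9,"xyz":[0,-27,0],"delta_rot":[0,0,-0.4]}]' && python3 -m handwheel '[{"gripper":0.7,"xyz":[-2,-6,0],"delta_rot":[0,0,-0.1]},{"gripper":0.7,"xyz":[-4,-12,0],"delta_rot":[0,0,-0.2]},{"gripper":0.7,"xyz":[-5.5,-17,0],"delta_rot":[0,0,-0.345]},{"gripper":0.7,"xyz":[-6.2,-19.7,-3],"delta_rot":[0,0,-0.345]},{"gripper":0.7,"xyz":[-6.2,-19.7,-6],"delta_rot":[0,0,-0.345]}]' && python3 -m handwheel '[{"gripper":0.7,"xyz":[0,0,-3],"delta_rot":[0,0,0]},{"gripper":0.7,"xyz":[0,0,-5],"delta_rot":[0,0,0]},{"gripper":0.7,"xyz":[0,0,-5],"delta_rot":[0,0,0]}]' ; python3 -c "
from h import *
c=load('w8');print(onz(c,312.6,240.5,188))
c=snap('wrist','w9');snap('top','t9');print((-c['R'].T@c['t']).round(1))
"
```

```text
t: 20.52
tool_pos: [466.2, -96.5, 299.5]
tool_rot: [-3.14, -0.0, 1.381]
wrist_force: [2.0, -0.1, 0.0]
width: 82.0
t: 21.15
tool_pos: [404.0, -293.1, 238.8]
tool_rot: [-3.14, -0.0, 1.036]
wrist_force: [0.4, -0.2, 0.8]
width: 63.8
t: 21.52
tool_pos: [403.9, -290.8, 188.5]
tool_rot: [-3.137, -0.001, 1.039]
wrist_force: [-0.4, 0.4, -0.3]
width: 64.1
[466.6 176.6 188. ]
[ 440.5 -227.8  332.9]
```

View pics/w9.png

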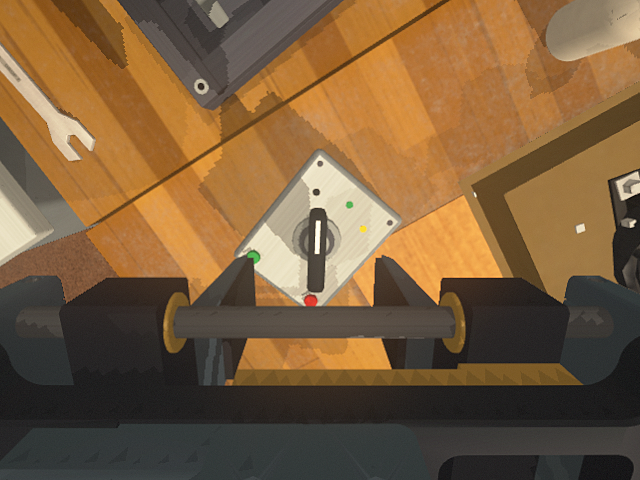

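View pics/t9.png

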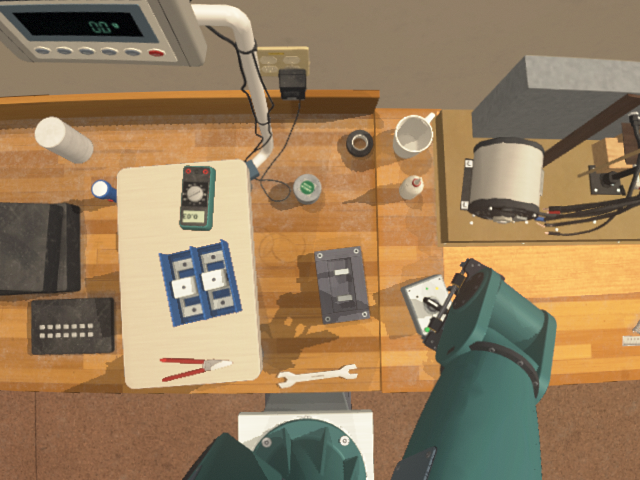

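```bash
python3 -c "
from h import *
c=load('w9');a=c['image'][140:310,225:415,::-1]; cv2.imwrite('pics/z9.png',cv2.resize(a,None,fx=3.5,fy=3.5,interpolation=cv2.INTER_CUBIC))"
```

```text
(no output)
```

View pics/z9.png

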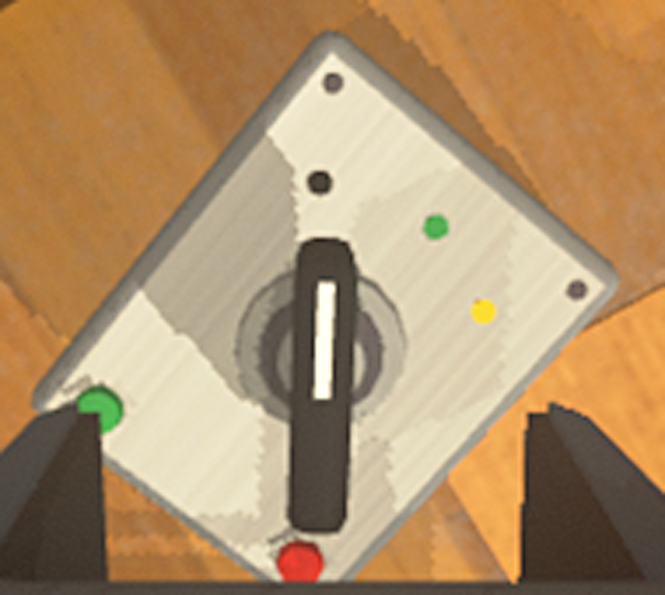

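```bash
python3 - <<'E'
from h import *
c=load('w9')
f=lambda x,y,z:onz(c,225+(x+.5)/3.5-.5,140+(y+.5)/3.5-.5,z)
a,b=f(327,241,102),f(319,532,102);print(a,b,(a+b)/2,np.linalg.norm(a-b),np.arctan2(*(a-b)[1::-1]))
D=np.array([f(319,182,55),f(435,227,55),f(483,311,55)])[:,:2];print(D)
M=np.c_[2*D,np.ones(3)];s=np.linalg.solve(M,(D**2).sum(1));print('pivot',s[:2],np.linalg.norm(D-s[:2],axis=1),np.unwrap(np.arctan2(*(D-s[:2]).T[::-1])))
# collar ring centre
E=f(322,345,57);print(E)
E
python3 -c "
from h import *
print(env.get_obs()['tool_pos'],env.get_obs()['tool_rot'])"
```

```text
[ 421.  -264.3  102. ] [ 388.5 -316.7  102. ] [ 404.75 -290.5   102.  ] 61.660441127192705 1.0156351962875907
[[ 422.4 -258.7]
 [ 440.6 -281.7]
 [ 440.7 -305.3]]
pivot [ 401.84716305 -293.6644188 ] [40.55773278 40.55773278 40.55773278] [ 1.03937974  0.29945262 -0.29097809]
[ 403.5 -292.6   57. ]
[ 405.01326554 -291.67428756  190.63347769] [-3.14077412e+00 -1.18720969e-04  1.03876166e+00]
```

```bash
python3 -m handwheel '[{"gripper":0.7,"xyz":[-0.06,0.04,-3],"delta_rot":[0,0,-0.023]},{"gripper":0.7,"xyz":[-0.06,0.04,-6],"delta_rot":[0,0,-0.023]},{"gripper":0.7,"xyz":[-0.06,0.04,-8.5],"delta_rot":[0,0,-0.023]},{"gripper":0.7,"xyz":[-0.06,0.04,-9.7],"delta_rot":[0,0,-0.023]},{"gripper":0.7,"xyz":[-0.06,0.04,-9.7],"delta_rot":[0,0,-0.023]}]' 20 && python3 -m handwheel '[{"gripper":0.3,"xyz":[0,0,0],"delta_rot":[0,0,0]},{"gripper":0.2,"xyz":[0,0,0],"delta_rot":[0,0,0]},{"gripper":0,"xyz":[0,0,0],"delta_rot":[0,0,0]},{"gripper":0,"xyz":[0,0,0],"delta_rot":[0,0,0]},{"gripper":0,"xyz":[0,0,0],"delta_rot":[0,0,0]}]' 20; python3 -c "
from h import *
c=snap('wrist','w10');snap('scene','s10');print(env.get_obs()['ft_torque'])"
```

```text
t: 22.25
tool_pos: [404.6, -291.4, 93.9]
tool_rot: [-3.141, -0.0, 1.016]
wrist_force: [0.1, -0.5, -0.1]
width: 64.2
t: 22.88
tool_pos: [404.8, -291.6, 93.9]
tool_rot: [3.141, 0.0, 1.016]
wrist_force: [-5.7, 4.1, 3.1]
width: 16.8
[0.30336788 0.25603545 0.03484816]
```

View pics/w10.png

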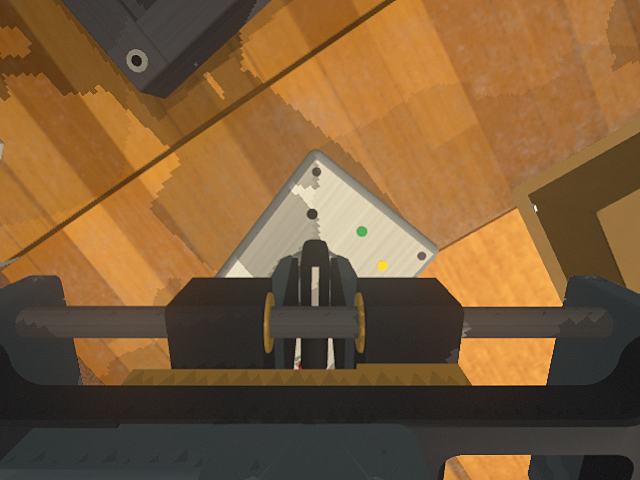

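```bash
python3 -m handwheel '[{"gripper":0,"xyz":[0,0,0],"delta_rot":[0,0,0]},{"gripper":0,"xyz":[0,0,0],"delta_rot":[0,0,0]},{"gripper":0,"xyz":[0,0,0],"delta_rot":[0,0,0]},{"gripper":0,"xyz":[0,0,0],"delta_rot":[0,0,0]}]' 40; python3 -c "
from h import *
print(env.get_obs()['ft_torque'])"
```

```text
t: 23.48
tool_pos: [405.1, -291.7, 94.4]
tool_rot: [3.141, 0.0, 1.016]
wrist_force: [0.1, 3.8, 12.0]
width: 12.6
[0.32662406 0.31132495 0.05591349]
```

```bash
python3 -m handwheel '[{"gripper":0,"xyz":[0,0,0],"delta_rot":[0,0,-0.12]},{"gripper":0,"xyz":[0,0,0],"delta_rot":[0,0,-0.26]},{"gripper":0,"xyz":[0,0,0],"delta_rot":[0,0,-0.4]},{"gripper":0,"xyz":[0,0,0],"delta_rot":[0,0,-0.55]},{"gripper":0,"xyz":[0,0,0],"delta_rot":[0,0,-0.65]}]' 50;  python3 -c "
from h import *
print(env.get_obs()['ft_torque'])"
```

```text
t: 24.1
tool_pos: [406.2, -293.0, 94.6]
tool_rot: [3.137, -0.002, 0.362]
wrist_force: [4.4, -8.9, -1.2]
width: 12.7
[-2.03654075 -0.61685008  0.08720815]
```

```bash
python3 -m handwheel '[{"gripper":0,"xyz":[0,0,0],"delta_rot":[0,0,-0.12]},{"gripper":0,"xyz":[0,0,0],"delta_rot":[0,0,-0.26]},{"gripper":0,"xyz":[0,0,0],"delta_rot":[0,0,-0.4]},{"gripper":0,"xyz":[0,0,0],"delta_rot":[0,0,-0.54]},{"gripper":0,"xyz":[0,0,0],"delta_rot":[0,0,-0.65]}]' 60;  python3 -c "
from h import *
print(env.get_obs()['ft_torque'])"
```

```text
t: 24.72
tool_pos: [406.3, -294.6, 94.7]
tool_rot: [3.137, -0.006, -0.286]
wrist_force: [-2.2, -29.0, -8.9]
width: 12.9
[-5.54112588  0.65127617  0.51508313]
```

```bash
python3 -m handwheel '[{"gripper":0,"xyz":[0.05,-0.2,0],"delta_rot":[0,0,0]},{"gripper":0,"xyz":[0.05,-0.25,0],"delta_rot":[0,0,0]},{"gripper":0,"xyz":[0.05,-0.25,0],"delta_rot":[0,0,0]},{"gripper":0,"xyz":[0.05,-0.25,0],"delta_rot":[0,0,0]}]' 60;  python3 -c "
from h import *
snap('wrist','w11');c=snap('scene','s11');print(env.get_obs()['ft_torque']); a=c['image'][290:410,270:400,::-1]; cv2.imwrite('pics/s11z.png',cv2.resize(a,None,fx=5,fy=5))"
```

```text
t: 25.22
tool_pos: [406.2, -295.0, 94.5]
tool_rot: [3.14, -0.003, -0.283]
wrist_force: [2.2, -4.2, 5.0]
width: 12.5
[-1.01081476 -0.19666689  0.42865683]
```

View pics/w11.png

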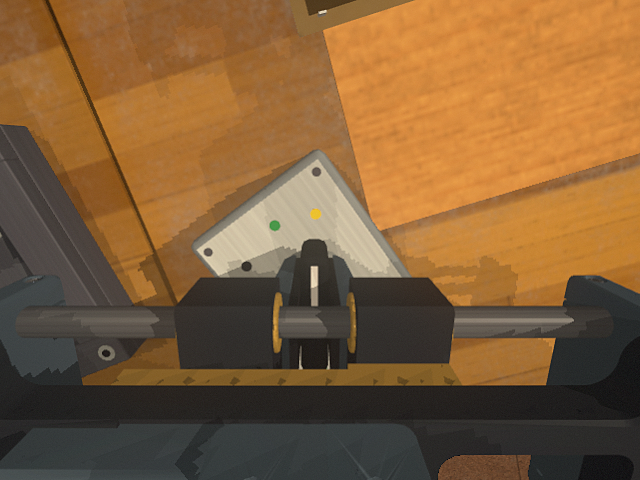

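View pics/s11z.png

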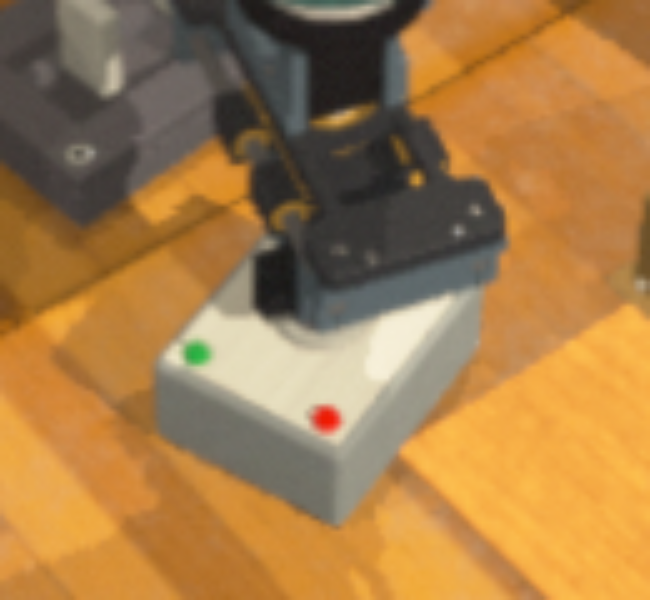

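```bash
python3 -m handwheel '[{"gripper":0,"xyz":[0,-0.03,0],"delta_rot":[0,0,-0.02]},{"gripper":0,"xyz":[0,-0.03,0],"delta_rot":[0,0,-0.02]},{"gripper":0,"xyz":[0,-0.03,0],"delta_rot":[0,0,-0.02]},{"gripper":0,"xyz":[0,-0.03,0],"delta_rot":[0,0,-0.02]}]' 60; python3 -c "
from h import *
print(env.get_obs()['ft_torque'])"
```

```text
t: 25.82
tool_pos: [406.2, -295.2, 94.5]
tool_rot: [3.14, -0.003, -0.303]
wrist_force: [3.2, -3.3, 6.0]
width: 12.6
[-0.5838311  -0.31568583  0.3642985 ]
```

```bash
python3 -m handwheel '[{"gripper":0,"xyz":[0,0,0],"delta_rot":[0,0,0.12]},{"gripper":0,"xyz":[0,0,0],"delta_rot":[0,0,0.24]},{"gripper":0,"xyz":[0,0,0],"delta_rot":[0,0,0.36]},{"gripper":0,"xyz":[0,0,0],"delta_rot":[0,0,0.42]},{"gripper":0,"xyz":[0,0,0],"delta_rot":[0,0,0.42]}]' 60; python3 -c "
from h import *
print(env.get_obs()['ft_torque'])"
```

```text
t: 26.45
tool_pos: [406.3, -294.2, 94.5]
tool_rot: [3.141, -0.002, 0.116]
wrist_force: [8.1, 9.0, 10.3]
width: 12.5
[ 1.6267162  -1.30272516  0.25137592]
```

```bash
python3 -m handwheel '[{"gripper":0,"xyz":[0,0,0],"delta_rot":[0,0,0.06]},{"gripper":0.25,"xyz":[0,0,0],"delta_rot":[0,0,0.06]},{"gripper":0.5,"xyz":[0,0,0],"delta_rot":[0,0,0.06]},{"gripper":0.7,"xyz":[0,0,0],"delta_rot":[0,0,0.06]},{"gripper":0.7,"xyz":[0,0,0],"delta_rot":[0,0,0.06]}]' 20 && python3 -m handwheel '[{"gripper":0.7,"xyz":[0,0,2],"delta_rot":[0,0,0]},{"gripper":0.7,"xyz":[0,0,5],"delta_rot":[0,0,0]},{"gripper":0.7,"xyz":[0,0,9],"delta_rot":[0,0,0]},{"gripper":0.7,"xyz":[0,0,13],"delta_rot":[0,0,0]},{"gripper":0.7,"xyz":[0,0,13],"delta_rot":[0,0,0]}]'; python3 -c "
from h import *
snap('wrist','w12');snap('scene','s12');snap('top','t12')"
```

```text
t: 27.08
tool_pos: [404.9, -294.0, 93.6]
tool_rot: [-3.141, 0.0, 0.176]
wrist_force: [0.1, -0.2, -0.2]
width: 49.7
t: 27.7
tool_pos: [406.2, -295.1, 226.4]
tool_rot: [3.138, -0.003, 0.176]
wrist_force: [-0.3, 0.2, -0.1]
width: 63.9
```

View pics/w12.png

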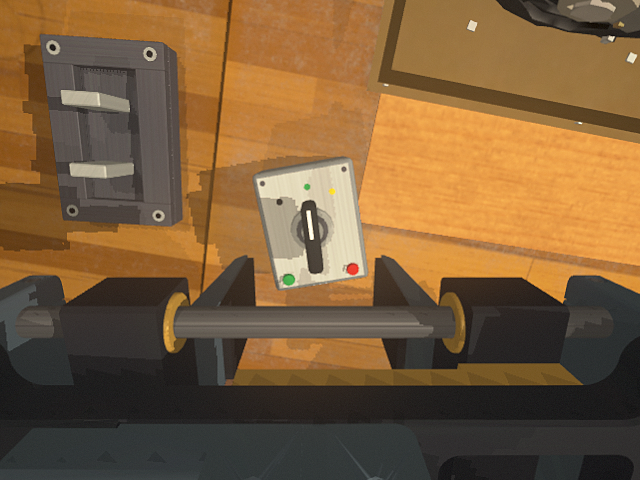

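View pics/s12.png

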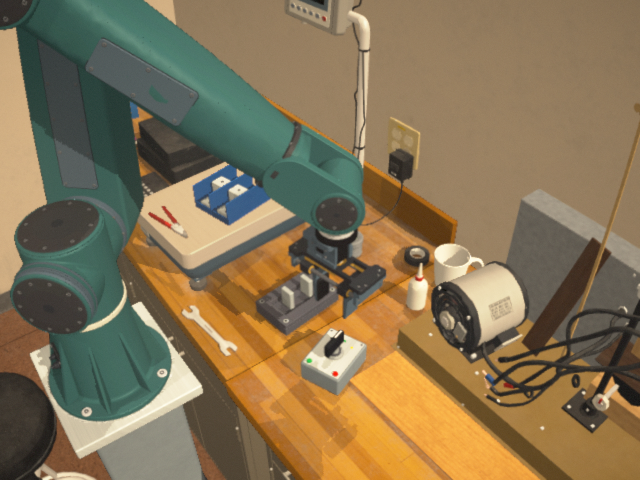

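Run:
```python
from h import *
for n,r in [('w12',(150,290,250,370)),('w11',(200,310,260,370)),('w10',(200,310,260,370))]:
    a=load(n)['image'][r[0]:r[1],r[2]:r[3],::-1]; cv2.imwrite('pics/z_%s.png'%n,cv2.resize(a,None,fx=5,fy=5,interpolation=cv2.INTER_CUBIC))
c=load('w12'); a,b=onz(c,310,202,102),onz(c,316,272,102);print(a,b,(a+b)/2,np.arctan2(*(a-b)[1::-1]))
```

```text
[ 434.5 -286.5  102. ] [ 377.  -301.7  102. ] [ 405.75 -294.1   102.  ] 0.25843625195324216
```

View pics/z_w12.png

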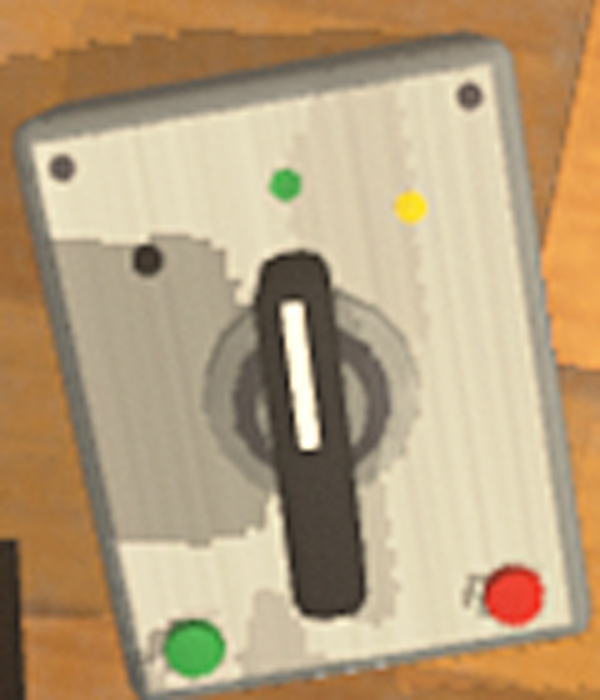

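View pics/z_w11.png

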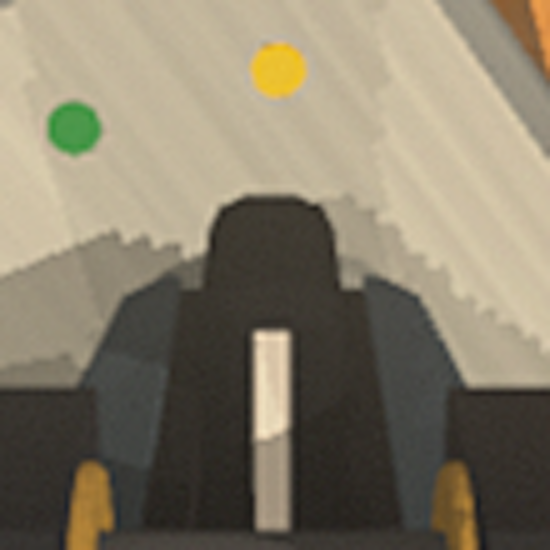

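View pics/z_w10.png

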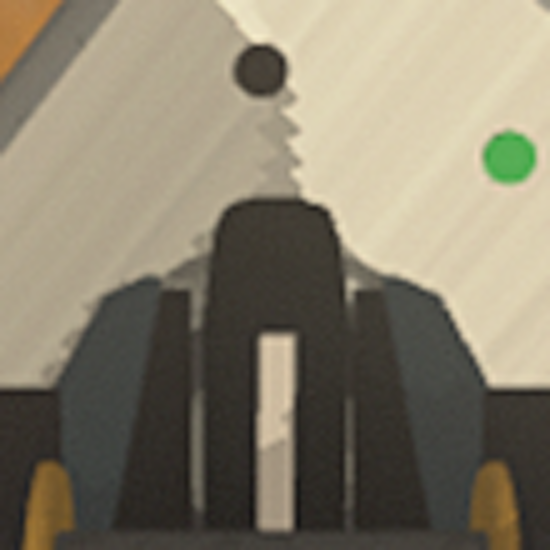

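View pics/t12.png

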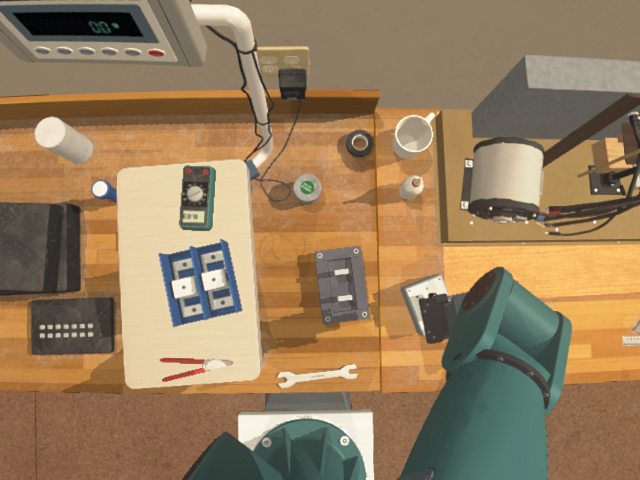

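Both brackets lie flat in the tray at (182,288) and (215,280). The bystanders are where they started, and the key is at run.

```bash
python3 -c "
from workcell import env
print(env.finish_job()); print(env.get_obs()['t'])"
```

```text
the job is handed in; nothing more can be done
None
the job is handed in; nothing more can be done
```

I handed the job in at about 28 s of the 64 s allowed; no verdict came back. None of my last checks failed.

- **Bracket:** I lifted it straight out of the die, set it down on the free bench and regripped it across the 36 mm. I then lowered it into the empty lane until I felt it touch and let go. The wrist picture put its centre about 2 mm from the lane's middle, lying flat.
- **Key:** I turned it through run to about 0.54–0.56 rad past run (the stop is at 0.60), judged from the tool angle. I held it there about 1 s, eased it back most of the way and let go. The last picture shows it at the green dot, about 0.76 rad from where it started.
- **Sideways force:** While I turned the key, the sideways force rose to about 29 N because my estimate of the turning axis was about 3 mm off. I corrected the position and it fell to about 5 N.
- **Rest of the bench:** The finished bracket, bottle, tin and multimeter look unmoved in the last top view. The gripper is clear of everything.

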